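# Dispense the shouldered pin from the dosing wheel

## Task

Put the red parts tray under the spout of the bench dispenser, turn the dosing wheel by its handle until the pocket with the shouldered pin sits over the drop hole and let it come to rest there, then press the trap lever all the way down so that the pin tips out down the chute into the tray. Let the lever spring back up, and leave the two plain sleeves in the wheel and the spool, jar and tape measure where they stand.

Things in the scene. Friction and masses are not known exactly. Their poses are not given: they have to be found in the camera images.
- dispenser: Bench dispenser, fixed: grey foot plate (12 mm high, reaching 105 mm to the front), rear column, round dark steel deck (178 mm across, top at 165 mm) carrying the dosing wheel. Origin: on the bench on the wheel's axis. Its -x axis points to the front, where drop hole, chute and the tray's place are; the trap lever is on its -y side.
- wheel_hub (a point): Centre of the grey dosing wheel's top, on its vertical axis, 194 mm up (cap rises 13 mm more). Wheel 166 mm across, 28 mm thick; turns either way without end (0.12 N m friction, no detents), stays where left. Six through pockets, 30 mm bore, 60 degrees apart, 60.5 mm from the axis; parts in them stand on the deck and are carried along with 3 mm play.
- handle_mid (a point): Middle of the grip of the wheel's handle: upright black round handle, 15 mm across, 46 mm tall; this point is 31 mm above the wheel's top, 67 mm from its axis. The handle stands midway between two pockets and spins freely on its own pin, so it can be held while it travels round.
- outlet (a point): Centre of the drop hole (39 by 38 mm) at the deck's top, 165 mm up, 60.5 mm in front of the wheel's axis. The trap closes it from below, flush, so parts slide over it until the trap is tipped. A part whose centre is within 6 mm of this point seen from above falls through then.
- trap (a joint): Angle of the trap: 0 shut (held by a spring), 1.1 rad fully tipped at its stop; parts tip out beyond about 0.9. Its axis lies along the dispenser's y, 38 mm in front of the wheel's axis, 154 mm up. It turns with its lever and springs shut when released.
- lever_pad (a point): Middle of the black roller (19 mm thick, 36 mm long along the dispenser's y) at the end of the trap lever, 85 mm from the trap's axis, 130 mm to the dispenser's -y side. At rest the lever slopes up to the front, roller middle 196 mm up; pressed down to the stop about 107 mm up, both 74 mm in front of the trap's axis (85 when level). Takes 2 to 4 N.
- spout (a point): Middle of the chute's lower lip, 66 mm up, 120 mm in front of the wheel's axis; chute 45 mm wide inside. Parts slide off it to the front and land 10 to 60 mm further on. The tray goes below with its middle about 32 mm in front of this point, close to the foot plate; its rim passes under the lip.
- pin: The shouldered steel pin: a 24 mm round base 10 mm high with a 12 mm stem on it, 26.5 mm tall in all, 50 g. Starts upright in one of the wheel's pockets. Origin: centre of its underside, z along the stem.
- sleeve_0: Plain steel sleeve: 24 mm across, 17 mm bore, 16 mm tall. Starts upright in another pocket of the wheel. Origin: centre of its underside, z along its bore.
- sleeve_1: The other plain steel sleeve, the same as sleeve_0, in a third pocket. Origin: centre of its underside.
- tray_red: Small red plastic parts tray, open at the top, loose and empty, 60 g: 104 mm along its x by 118 mm along its y at the rim and 49 mm high, with sloping walls (floor 74 by 86 mm) that can be taken at the rim. Origin: centre of its underside, z up.
- spool_0: Bystander: a thread spool, 41 mm across, 52 mm tall, standing on the bench. Origin: centre of its underside.
- jar: Bystander: a white jar with black screw lid, 62 mm across, 80 mm tall. Origin: centre of its underside.
- tape_measure: Bystander: a tape measure, 55 by 82 by 66 mm, on the bench. Origin: centre of its underside.

How it is judged:
By the outcome, as a careful person would: the job done as asked, in the order asked, and still so for the second after the job is handed in, with the robot touching nothing.
It also fails if it takes over 58 s, if anything falls off the work surface, if the arm or the gripper's body presses on something with over 40 N, if the wrist force passes 120 N, or if a joint passes its speed limit or range.

## Robot

A 6-joint arm with a two-finger parallel gripper is mounted at the origin on a cart in front of the work surface, level with it; the furniture and walls round the work are solid. World frame = base frame: x ahead of the robot, y to its left, z up, the work surface at z = 0. Lengths are in m, angles in rad, forces in N, time in s.
With the tool pointing down it reaches from about 0.375 to 0.9 m from the base axis. Payload 3.1 kg.
Tool frame: the origin (TCP) lies at the very end of the fingers, on their centre line; the grasp point (between the pads) lies 19 mm behind it; z points along the fingers, y is the line along which they close (so a half turn about z gives the same grasp; the last joint's range is limited). The gripper opens to 87 mm and grips with 3 to 60 N. Pads are 19 mm wide; open, the fingers measure 117 mm over their backs; the gripper's body (75 mm by 190 mm) begins 51 mm behind the grasp point.
Start: joints at [-1.508, 0.527, 1.433, -0, 1.181, -0.178], TCP at [0.15, -0.607, 0.183] pointing down, gripper open.
Joint ranges: [-3.08, 3.08], [-0.75, 2.2], [0.22, 2.44], [-1.43, 4.57], [0, 2.65], [-2.85, 2.85]. Speed limits (rad/s): [2.79, 2.79, 3.14, 3.14, 3.14, 3.14].

## Interface

Orientations are given as a unit quaternion [x, y, z, w].
In Python, from rig import status, viewer, robot gives the robot as it stands.
- The arm moves only by the tool arm_command, never from a script. Its arguments are lists of equal length, an entry for each row: "delta_rot": the turn, a rotation vector about the tool's x, y, z in degrees, a list of three; "delta_pos": the shift along the tool's x, y, z in m, a list of three; "gripper": the closure, from -1 (fully open) to 1 (shut). In form: {"delta_rot": [[rx, ry, rz], ...], "delta_pos": [[dx, dy, dz], ...], "gripper": [gripper, ...]}. A call has 1 to 12 rows; each row is the pose to reach, as a shift and turn from the pose commanded when the call began, along the tool's axes at that moment; what a row does not reach only later rows make up. A row lasts 1/12 s, in which the tool goes at most 41.7 mm and 7.16 degrees, less where a joint would pass 70% of its speed; a pose out of reach is approached as far as the arm can. A call with a gripper value outside its range is refused whole. The fingers move at their own pace and stop on an object; "grip_force" is the grip in N (left out, the last holds). Time passes only in rows, so rows that repeat a pose let the fingers close. It gives the time, the measured TCP pose, the force, the opening and the grip force at its end, in the units of the state.
- status.get_obs(): the state, without advancing time (a new reading comes with each control period).
- viewer.camera(name): name is "scene" or "top"; returns a dict with "pixels" (420x560x3 uint8, blue, green, red), "fx", "fy", "cx", "cy" (pixels), "k1" (the pictures are not rectified: a ray, as slopes to the right and down, at radius r is drawn at 1 + k1 r^2 times it, then the intrinsics apply), "pose" (4x4, takes a point from camera to world coordinates). Camera axes: x right, y down, z forward; pixel columns grow to the right and rows downward; lengths in m; the calibration is good to about 2 mm. A picture is of the moment at which its call begins. There is no depth.
- robot.hand_in(): hands the job in; it is judged then, once.
The state is a dict: "time": time; "q": joint angles; "joint_velocities": joint speeds; "joint_torque": joint torques, N m; "position": TCP position; "tool_rot": TCP orientation; "ft_force": force on the tool from outside, world axes, zero at the start; "moment": the same for the moment, N m; "grip_width": finger opening in m; "grip_force": force on a finger pad.
Only numpy, scipy, OpenCV 4.12 (cv2) and the standard library are available. Lean on these libraries where they do the work, as an engineer would, in place of code of your own. Each camera call takes 0.05 s, during which the arm holds its last target. There are 200 camera calls.

## Working session

There is one attempt and no reset: what is moved stays moved. The work goes in short steps, Python scripts to look and compute and a tool call to move; the robot and the scene stay as the last step left them, time stands still between calls to the robot, and variables do not carry over. Pictures are saved under pics/ and viewed, at most 10 in all, crops included, and the job is handed in when it is done.

Besides the shell and the picture viewer there is one more tool, called after ">>>" by a JSON object that holds its "method" and its "body". arm_command: Moves the arm, as the interface text tells. Its arguments: {"type":"object","properties":{"delta_rot":{"type":"array","items":{"type":"array","items":{"type":"number"}}},"delta_pos":{"type":"array","items":{"type":"array","items":{"type":"number"}}},"gripper":{"type":"array","items":{"type":"number"}},"grip_force":{"type":"number"}},"required":["delta_rot","delta_pos","gripper"]}

```bash
mkdir -p pics
python3 - <<'E'
from rig import status, viewer
import cv2,numpy as np
for n in("scene","top"):
    c=viewer.camera(n); cv2.imwrite(f"pics/{n}0.png",c["pixels"])
    print(n,c["fx"],c["fy"],c["cx"],c["cy"],c["k1"],np.round(c["pose"],4).tolist())
o=status.get_obs();print(o["time"],o["position"],o["tool_rot"],o["grip_width"])
E
```

```text
scene 383.33458515374184 383.33458515374184 277.37527682683066 209.86128089665084 0.016905684455618804 [[-0.8304, -0.2434, 0.5012, 0.1202], [-0.557, 0.338, -0.7587, 0.6129], [0.0153, -0.9091, -0.4162, 0.5456], [0.0, 0.0, 0.0, 1.0]]
top 435.09294074661386 435.09294074661386 275.7476242642588 212.82814239407335 -0.1171341563565569 [[-0.0091, -0.9833, 0.1818, 0.4434], [-0.9996, 0.0135, 0.0229, -0.1182], [-0.0249, -0.1816, -0.9831, 1.1265], [0.0, 0.0, 0.0, 1.0]]
0.1 [ 0.14960331 -0.60605995  0.1817582 ] [ 9.92701207e-01  1.20595762e-01  2.91695952e-05 -9.87102418e-04] 0.08684188353374885
```

View pics/scene0.png

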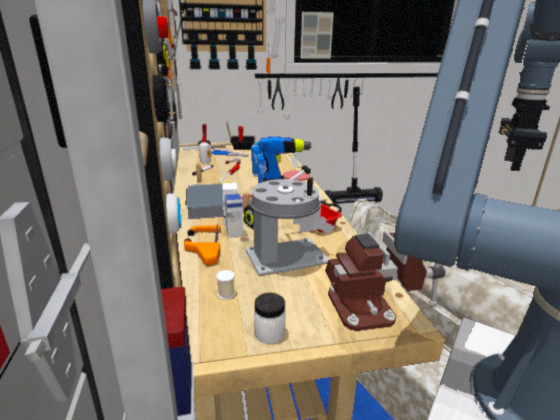

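View pics/top0.png

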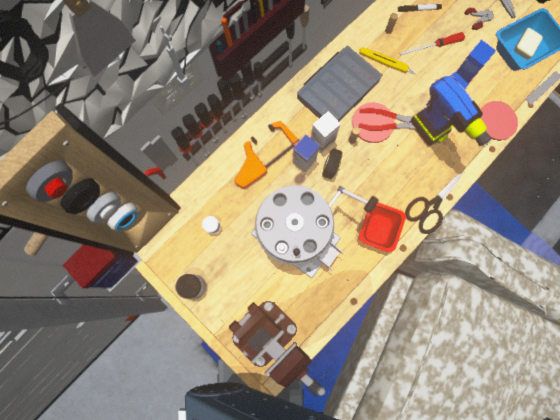

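The top view shows the dispenser wheel at about (295,222), the chute toward (322,262), the lever roller at (373,203) and the red tray at (382,228). I'll enlarge that region next.

```bash
cat > h.py <<'E'
import numpy as np,cv2
from rig import status, viewer
def ray(c,u,v):
    K=np.array([[c["fx"],0,c["cx"]],[0,c["fy"],c["cy"]],[0,0,1.]])
    d=np.array([(u-c["cx"])/c["fx"],(v-c["cy"])/c["fy"]]); s=d.copy()
    for _ in range(20): s=d/(1+c["k1"]*(s@s))
    P=np.array(c["pose"]); return P[:3,3],P[:3,:3]@np.array([s[0],s[1],1])
def onz(c,u,v,z):
    o,d=ray(c,u,v); return (o+d*(z-o[2])/d[2])[:2]
def proj(c,p):
    P=np.array(c["pose"]); q=P[:3,:3].T@(np.array(p)-P[:3,3]); s=q[:2]/q[2]; s=s*(1+c["k1"]*(s@s))
    return np.array([s[0]*c["fx"]+c["cx"],s[1]*c["fy"]+c["cy"]])
def crop(c,x0,y0,w,h,k,name):
    cv2.imwrite(name,cv2.resize(c["pixels"][y0:y0+h,x0:x0+w],None,fx=k,fy=k,interpolation=cv2.INTER_CUBIC))
def quat(q):
    from scipy.spatial.transform import Rotation as R
    return R.from_quat(q)
E
python3 - <<'E'
from h import *
c=viewer.camera("top"); crop(c,240,170,190,140,4,"pics/t1.png")
s=viewer.camera("scene"); crop(s,230,140,130,140,4,"pics/s1.png")
hsv=cv2.cvtColor(c["pixels"],cv2.COLOR_BGR2HSV)
m=((hsv[...,0]<8)|(hsv[...,0]>172))&(hsv[...,1]>170)&(hsv[...,2]>80)
m=m.astype(np.uint8); m[:190]=0;m[:,:340]=0;m[260:]=0;m[:,415:]=0
ct=max(cv2.findContours(m,0,2)[0],key=cv2.contourArea)
print(cv2.boundingRect(ct))
w=np.array([onz(c,*p[0],0.049) for p in ct],np.float32)
print(cv2.minAreaRect(w))
E
```

```text
(359, 203, 47, 49)
((0.6039857268333435, -0.3594835698604584), (0.09678339213132858, 0.11047935485839844), 68.36872100830078)
```

View pics/t1.png

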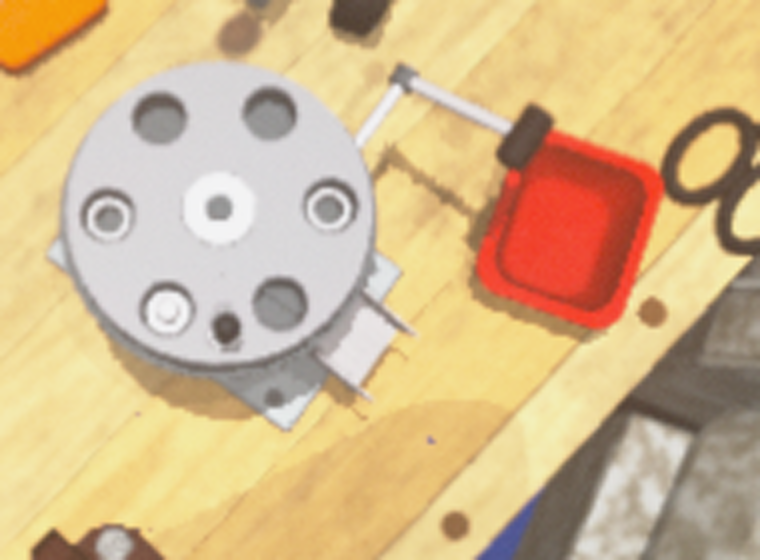

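View pics/s1.png

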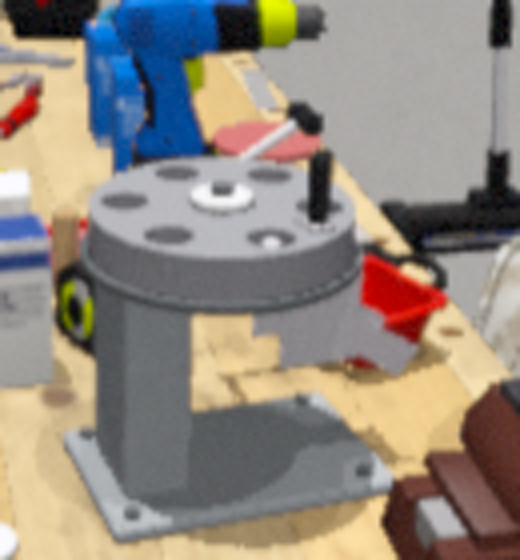

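The crops show the hub at t1 (218,208), the sleeves at (107,215) and (330,207), and the pin at (167,310). The handle top is at (227,328), the chute at (360,345) and the lever roller at (525,135), which hangs over the tray's corner.

Run:
```python
from h import *
c=viewer.camera("top")
T=lambda x,y:(240+(x+.5)/4-.5,170+(y+.5)/4-.5)
hub=onz(c,*T(218,208),.207)
print("hub",hub)
pk=[(159,118),(270,113),(330,207),(280,303),(167,310),(107,215)]
P=[onz(c,*T(*p),.194) for p in pk]; P[4]=onz(c,*T(169,309),.19)
print("pocket mean",np.mean(P,0))
hub=np.mean(P,0)
for p in P: d=p-hub; print(p.round(4),np.hypot(*d).round(4),np.degrees(np.arctan2(d[1],d[0])).round(1))
h=onz(c,*T(227,326),.24); d=h-hub; print("handle",h,np.hypot(*d),np.degrees(np.arctan2(d[1],d[0])))
r=onz(c,*T(525,135),.203); d=r-hub; print("roller",r,np.hypot(*d),"exp",np.hypot(112,130))
print("front ang", np.degrees(np.arctan2(d[1],d[0]))-np.degrees(np.arctan2(130,112)), "alt +")
ch=(onz(c,*T(414,332),.08)+onz(c,*T(370,398),.08))/2; d=ch-hub; print("chute",ch,np.degrees(np.arctan2(d[1],d[0])),np.hypot(*d))
# foot plate corners
for p in [(401,272),(290,430)]: 
    q=onz(c,*T(*p),.012)-hub; print("foot",q+hub,np.degrees(np.arctan2(q[1],q[0])),np.hypot(*q))
a=onz(c,*T(401,272),.012)-onz(c,*T(290,430),.012); print("foot edge",np.degrees(np.arctan2(a[1],a[0])))
for n,u,v,z in(("spool",211,226,.052),("jar",190,287,.08),("tape",332,164,.066)): print(n,onz(c,u,v,z))
# tray rim corners
for p in[(478,285),(606,328),(662,175)]: print("tray",onz(c,*T(*p),.049))
```

```text
hub [ 0.59380782 -0.13596617]
pocket mean [ 0.59477147 -0.13680934]
[ 0.6463 -0.1047] 0.0607 31.9
[ 0.6483 -0.1656] 0.0608 -28.3
[ 0.5957 -0.197 ] 0.0602 -89.2
[ 0.5438 -0.1687] 0.0601 -148.0
[ 0.5417 -0.109 ] 0.0599 152.3
[ 0.5929 -0.0759] 0.0609 91.8
handle [ 0.52738729 -0.13892361] 0.06741734184528289 -178.20285336614035
roller [ 0.63224252 -0.30320679] 0.17056433954805 exp 171.5925406304132
front ang -126.56308868350507 alt +
chute [ 0.51782147 -0.24127016] -126.37683621913898 0.12974346288357125
foot [ 0.58232564 -0.25694198] -95.91478139646894 0.1207756170294414
foot [ 0.48224719 -0.18316211] -157.61148504483955 0.12169754756002456
foot edge -36.39839191969293
spool [0.61071884 0.06994986]
jar [0.4586057  0.11385912]
tape [ 0.76335708 -0.23715828]
tray [ 0.56886741 -0.30009855]
tray [ 0.54075363 -0.37899023]
tray [ 0.63682635 -0.42003846]
```

```bash
cat >> h.py <<'E'
from scipy.spatial.transform import Rotation as R
hub=np.array([.5945,-.1365]); F=np.array([np.cos(np.radians(-126.5)),np.sin(np.radians(-126.5))]); S=np.array([-F[1],F[0]])
def D(f,s): return hub+f*F+s*S
def Rd(psi,t):
    a,t=np.radians([psi,t]); u=np.array([np.cos(a),np.sin(a)])
    z=np.array([*(-u*np.sin(t)),-np.cos(t)]); y=np.array([*(u*np.cos(t)),-np.sin(t)])
    return R.from_matrix(np.c_[np.cross(y,z),y,z])
def go(xyz,psi,t=0):
    o=status.get_obs(); Rc=R.from_quat(o["tool_rot"]); d=Rd(psi,t)
    print("rot",(Rc.inv()*d).as_rotvec(True).round(2).tolist(),"pos",Rc.inv().apply(np.array(xyz)-o["position"]).round(4).tolist())
def st():
    o=status.get_obs(); M=R.from_quat(o["tool_rot"]).as_matrix()
    p=o["position"]; d=p[:2]-hub; print("t",round(o["time"],2),"p",p.round(4),"F,S",round(d@F,4),round(d@S,4),"psi",np.degrees(np.arctan2(M[1,1],M[0,1])).round(1),"tilt",np.degrees(np.arcsin(-M[2,1])).round(1),"f",np.round(o["ft_force"],1),"w",round(o["grip_width"],4),np.round(o["grip_force"],1),"q",np.round(o["q"],2))
E
python3 -c "
from h import *
go((.5888,-.3992,.14),-111,15);go((.5888,-.3992,.022),-111,15)"
```

```text
rot [14.48, 4.57, 34.65] pos [0.476, -0.096, 0.0424]
rot [14.48, 4.57, 34.65] pos [0.476, -0.0959, 0.1604]
```

>>> {"method": "arm_command", "body": {"delta_rot": [[14.5, 4.6, 34.6], [14.5, 4.6, 34.6], [14.5, 4.6, 34.6], [14.5, 4.6, 34.6], [14.5, 4.6, 34.6], [14.5, 4.6, 34.6], [14.5, 4.6, 34.6], [14.5, 4.6, 34.6], [14.5, 4.6, 34.6], [14.5, 4.6, 34.6], [14.5, 4.6, 34.6], [14.5, 4.6, 34.6]], "delta_pos": [[0.476, -0.096, 0.042], [0.476, -0.096, 0.042], [0.476, -0.096, 0.042], [0.476, -0.096, 0.042], [0.476, -0.096, 0.042], [0.476, -0.096, 0.042], [0.476, -0.096, 0.042], [0.476, -0.096, 0.042], [0.476, -0.096, 0.042], [0.476, -0.096, 0.042], [0.476, -0.096, 0.042], [0.476, -0.096, 0.042]], "gripper": [0.08, 0.08, 0.08, 0.08, 0.08, 0.08, 0.08, 0.08, 0.08, 0.08, 0.08, 0.08], "grip_force": 20}}

```text
time: 1.25
position: [0.5919, -0.3969, 0.1401]
tool_rot: [0.975, -0.179, 0.024, -0.129]
ft_force: [-0.2, 0.3, -0.2]
grip_width: 0.04
grip_force: 0.0
```

```bash
python3 -c "
from h import *
st();go((.5888,-.3992,.14),-111,15);go((.5888,-.3992,.022),-111,15)"
```

```text
t 1.25 p [ 0.5919 -0.3969  0.1401] F,S 0.2108 0.1528 psi -110.8 tilt 15.1 f [-0.2  0.3 -0.2] w 0.04 0.0 q [-0.86  0.74  1.16  0.24  1.37  1.01]
rot [-0.05, -0.02, 0.18] pos [-0.0021, 0.0032, -0.0008]
rot [-0.05, -0.02, 0.18] pos [-0.0022, 0.0339, 0.1132]
```

>>> {"method": "arm_command", "body": {"delta_rot": [[0, 0, 0], [0, 0, 0], [0, 0, 0], [0, 0, 0], [0, 0, 0], [0, 0, 0], [0, 0, 0], [0, 0, 0]], "delta_pos": [[-0.002, 0.009, 0.02], [-0.002, 0.015, 0.045], [-0.002, 0.022, 0.07], [-0.002, 0.027, 0.09], [-0.002, 0.031, 0.103], [-0.002, 0.033, 0.11], [-0.002, 0.034, 0.113], [-0.002, 0.034, 0.113]], "gripper": [0.08, 0.08, 0.08, 0.08, 0.08, 0.08, 0.08, 0.08]}}

```text
time: 1.92
position: [0.5858, -0.4026, 0.0225]
tool_rot: [0.975, -0.18, 0.024, -0.128]
ft_force: [-0.0, -0.6, 1.0]
grip_width: 0.04
grip_force: 0.0
```

```bash
python3 -c "
from h import *
st()
c=viewer.camera('top'); crop(c,300,150,150,130,4,'pics/t2.png')"
```

```text
t 1.92 p [ 0.5858 -0.4026  0.0225] F,S 0.2191 0.1513 psi -111.0 tilt 15.0 f [-0.  -0.6  1. ] w 0.04 0.0 q [-0.87  0.87  1.24  0.25  1.18  0.95]
```

View pics/t2.png

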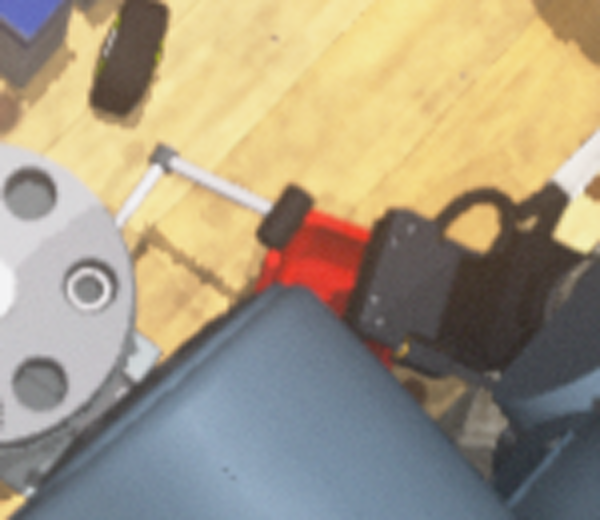

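The tray is still in place, and the gripper straddles its outer wall at about (370,290) in t2. The fingers look well clear of the lever roller at (285,217). Closing on the wall.

>>> {"method": "arm_command", "body": {"delta_rot": [[0, 0, 0], [0, 0, 0], [0, 0, 0], [0, 0, 0], [0, 0, 0], [0, 0, 0]], "delta_pos": [[0, 0, 0], [0, 0, 0], [0, 0, 0], [0, 0, 0], [0, 0, 0], [0, 0, 0]], "gripper": [1, 1, 1, 1, 1, 1], "grip_force": 20}}

```text
time: 2.47
position: [0.5859, -0.4024, 0.023]
tool_rot: [0.975, -0.18, 0.024, -0.128]
ft_force: [0.2, 0.0, 0.4]
grip_width: 0.0075
grip_force: 0.0
```

```bash
python3 -c "
from h import *
st()
p=status.get_obs()['position']
go((*p[:2],.034),-111,15)
f=D(.255,0); go((*f,.036),-126.5,15)
f=D(.1955,0); go((*f,.028),-126.5,15)"
```

```text
t 2.47 p [ 0.5859 -0.4024  0.023 ] F,S 0.2189 0.1512 psi -110.9 tilt 15.0 f [0.2 0.  0.4] w 0.0075 0.0 q [-0.87  0.87  1.24  0.25  1.18  0.95]
rot [0.03, -0.06, 0.07] pos [0.0, -0.0028, -0.0107]
rot [0.02, 3.95, 15.04] pos [-0.1553, -0.0089, -0.0113]
rot [0.02, 3.95, 15.04] pos [-0.1394, -0.0622, 0.0113]
```

Still closing.

>>> {"method": "arm_command", "body": {"delta_rot": [[0, 0, 0], [0, 0, 0], [0, 0, 0], [0, 0, 0], [0, 0, 0], [0, 0, 0]], "delta_pos": [[0, 0, 0], [0, 0, 0], [0, 0, 0], [0, -0.001, -0.004], [0, -0.003, -0.011], [0, -0.003, -0.011]], "gripper": [1, 1, 1, 1, 1, 1], "grip_force": 20}}

```text
time: 2.97
position: [0.5867, -0.4031, 0.0359]
tool_rot: [0.975, -0.18, 0.025, -0.127]
ft_force: [0.1, 0.0, 0.2]
grip_width: 0.0005
grip_force: 0.0
```

```bash
python3 -c "
from h import *
st()
c=viewer.camera('scene')
crop(c,230,140,200,150,4,'pics/s2.png')
f=D(.255,0); go((*f,.036),-126.5,15)"
```

```text
t 2.97 p [ 0.5867 -0.4031  0.0359] F,S 0.219 0.1523 psi -110.9 tilt 14.9 f [0.1 0.  0.2] w 0.0005 0.0 q [-0.87  0.85  1.23  0.25  1.19  0.96]
rot [0.06, 3.83, 15.07] pos [-0.1563, -0.0062, 0.0006]
```

View pics/s2.png

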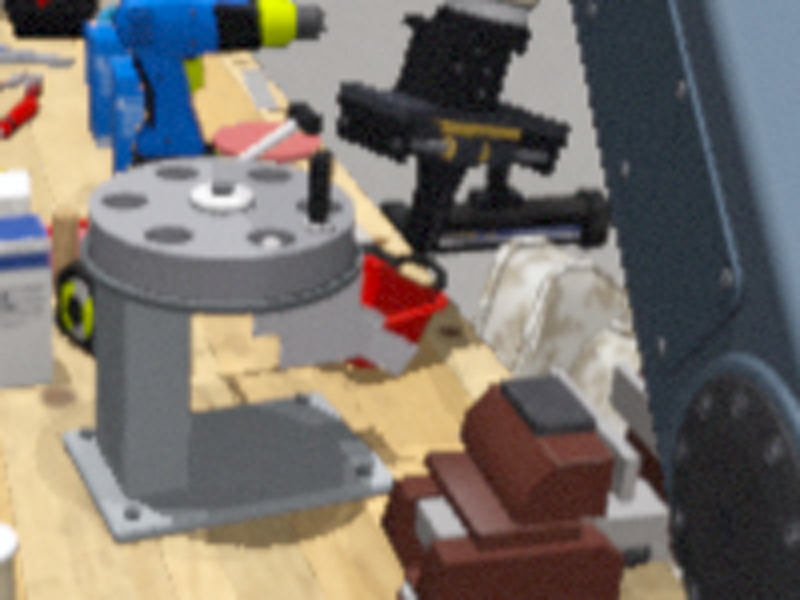

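The fingers closed to 0 mm, so the grasp missed. The tray is still standing at about (400,300) in s2, behind the chute. I'll measure how far the tool is from the wall.

Run:
```python
from h import *
o=status.get_obs()
for n in("top","scene"):
    c=viewer.camera(n); print(n,"tcp px",proj(c,o["position"]))
    hsv=cv2.cvtColor(c["pixels"],cv2.COLOR_BGR2HSV)
    m=(((hsv[...,0]<8)|(hsv[...,0]>172))&(hsv[...,1]>150)&(hsv[...,2]>60)).astype(np.uint8)
    if n=="top": m[:190]=0;m[:,:340]=0;m[260:]=0;m[:,415:]=0
    else: m[:195]=0;m[240:]=0;m[:,:310]=0;m[:,350:]=0
    ct=max(cv2.findContours(m,0,2)[0],key=cv2.contourArea); print(cv2.boundingRect(ct))
    P=cv2.approxPolyDP(ct,2,True)[:,0]; print([(p.tolist(),onz(c,*p,.049).round(3).tolist()) for p in P])
```

```text
top tcp px [398.31738839 233.92778273]
(364, 202, 30, 31)
[([377, 202], [0.667, -0.35]), ([372, 211], [0.644, -0.336]), ([367, 212], [0.642, -0.323]), ([364, 222], [0.616, -0.314]), ([374, 223], [0.613, -0.339]), ([384, 232], [0.59, -0.364]), ([393, 208], [0.651, -0.39])]
scene tcp px [331.21321778 212.03543093]
(320, 204, 22, 22)
[([321, 204], [0.629, -0.413]), ([320, 215], [0.592, -0.337]), ([334, 225], [0.528, -0.301]), ([341, 216], [0.537, -0.368]), ([340, 213], [0.549, -0.386])]
```

>>> {"method": "arm_command", "body": {"delta_rot": [[0, 0, 0], [0, 0, 0], [0, 0, 0], [0, 0, 0], [0, 0, 0], [0, 0, 0], [0, 0, 0], [0, 0, 0], [0, 0, 0], [0, 0, 0], [0, 0, 0]], "delta_pos": [[0, 0, 0], [0, 0, 0], [0, 0, 0], [0, 0, 0], [0, -0.01, -0.04], [0, -0.02, -0.08], [0, 0.05, -0.11], [0, 0.09, -0.11], [0, 0.13, -0.11], [0, 0.17, -0.11], [0, 0.17, -0.11]], "gripper": [0.08, 0.08, 0.08, 0.08, 0.08, 0.08, 0.08, 0.08, 0.08, 0.08, 0.08]}}

```text
time: 4.03
position: [0.5144, -0.5861, 0.0956]
tool_rot: [0.975, -0.181, 0.024, -0.127]
ft_force: [-0.1, 0.3, -0.6]
grip_width: 0.0401
grip_force: 0.0
```

Run:
```python
from h import *
st()
c=viewer.camera("top"); crop(c,330,170,110,110,5,'pics/t3.png')
hsv=cv2.cvtColor(c["pixels"],cv2.COLOR_BGR2HSV)
m=(((hsv[...,0]<8)|(hsv[...,0]>172))&(hsv[...,1]>150)&(hsv[...,2]>60)).astype(np.uint8)
m[:190]=0;m[:,:340]=0;m[260:]=0;m[:,415:]=0
ct=max(cv2.findContours(m,0,2)[0],key=cv2.contourArea); print(cv2.boundingRect(ct))
print(cv2.minAreaRect(np.array([onz(c,*p[0],0.049) for p in ct],np.float32)))
```

```text
t 4.03 p [ 0.5144 -0.5861  0.0956] F,S 0.409 0.2031 psi -111.1 tilt 14.9 f [-0.1  0.3 -0.6] w 0.0401 0.0 q [-1.08  0.91  0.9   0.2   1.5   0.83]
(359, 202, 47, 50)
((0.603766918182373, -0.3593199849128723), (0.09692638367414474, 0.11113262176513672), 68.36840057373047)
```

View pics/t3.png

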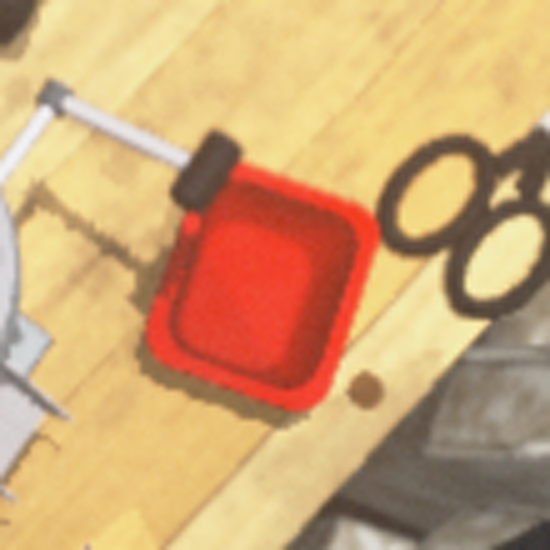

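The tray has not moved, so its measured centre holds. I'll difference the two scene crops to see where the fingers actually were.

Run:
```python
from h import *
a=cv2.imread("pics/s1.png")[::4,::4].astype(int); b=cv2.imread("pics/s2.png")[::4,::4][:, :130].astype(int)
h=min(len(a),len(b)); d=np.abs(a[:h]-b[:h]).sum(2)>90
d[:, :80]=0
for r in range(45,85): 
    x=np.where(d[r,:125])[0]
    if len(x): print(r+140,(x+230).tolist())
c=viewer.camera("scene")
for z in(.0225,.036,.049,.08): 
    print(z,proj(c,(.5858,-.4026,z)),proj(c,(.5858-.0255*.358,-.4026-.0255*.934,z)))
```

```text
185 [334, 335, 336, 337, 338, 339, 340, 341, 342, 343, 344, 345, 346]
186 [334, 335, 336, 337, 338, 339, 340, 341, 342, 343, 344, 345]
187 [334, 335, 336, 337, 338, 339, 340, 341, 342, 343, 344, 345]
188 [333, 334, 335, 336, 337, 338, 339, 340, 341, 342, 343, 344]
189 [333, 334, 335, 336, 337, 338, 339, 340, 341, 342, 343, 344]
190 [333, 334, 335, 336, 337, 338, 339, 340, 341, 342, 343]
191 [333, 334, 335, 336, 337, 338, 339, 340, 341, 342, 343]
192 [334, 335, 336, 337, 338, 339, 340, 341]
193 [334, 335]
200 [336, 337, 338, 339]
201 [336, 337, 338, 339]
207 [326, 327, 328, 329]
208 [329, 330]
209 [330, 331, 332]
210 [332, 333, 334]
211 [334, 335]
212 [336, 337, 338]
213 [338, 339]
215 [338, 342]
216 [342, 343]
217 [339, 340, 341, 342, 343, 344]
218 [338, 339, 340, 341, 342, 343, 344, 345]
219 [337, 338, 339, 340, 341, 342, 343, 344, 345, 346]
220 [337, 338, 339, 340, 341, 342, 343, 344, 345, 346, 347]
221 [336, 337, 338, 339, 340, 341, 342, 343, 344, 345, 346, 347]
222 [336, 337, 338, 339, 340, 341, 342, 343, 344, 345, 346, 347, 348]
223 [336, 337, 338, 339, 340, 341, 342, 343, 344, 345, 346, 347, 348, 349]
224 [336, 337, 338, 339, 340, 341, 342, 343, 344, 345, 346, 347, 348, 349, 350]
0.0225 [331.0627644  215.84711317] [336.95332597 213.97267691]
0.036 [331.37590611 212.00396256] [337.2901041  210.16285691]
0.049 [331.68037555 208.26942244] [337.61752712 206.46105064]
0.08 [332.41826531 199.22754616] [338.41092951 197.49984045]
```

Run:
```python
from h import *
c=viewer.camera("scene")
im=cv2.imread("pics/s2.png"); x0,y0=300,175
sub=im[(y0-140)*4:(235-140)*4,(x0-230)*4:(370-230)*4]; sub=cv2.resize(sub,None,fx=2.5,fy=2.5,interpolation=2)
def mk(I,cam,x0,y0,k,p,col): 
    q=(proj(cam,p)-[x0,y0]+.5)*k; cv2.circle(I,tuple(int(v) for v in q),3,col,-1)
def tray(I,cam,x0,y0,k,cx=.6037,cy=-.3593,a=69):
    X=np.array([np.cos(np.radians(a)),np.sin(np.radians(a))]);Y=np.array([-X[1],X[0]])
    for s in np.linspace(-1,1,9):
        for t in(-1,1):
            for hx,hy,z,col in((.052,.059,.049,(0,255,0)),(.037,.043,0,(255,255,0))):
                for e in((s,t),(t,s)): mk(I,cam,x0,y0,k,(*(np.array([cx,cy])+X*hx*e[0]+Y*hy*e[1]),z),col)
tray(sub,c,x0,y0,10)
p=np.array((.5867,-.4031,.0359)); z=Rd(-110.9,14.9).as_matrix()[:,2]
for l in range(0,80,10): mk(sub,c,x0,y0,10,p-z*l/1000,(255,0,255))
cv2.imwrite("pics/v8.png",sub)
```

```text
(no output)
```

View pics/v8.png

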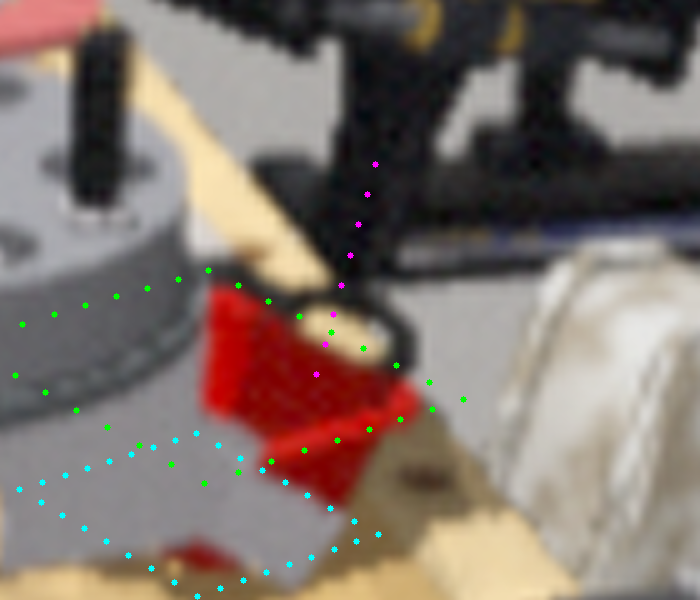

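The fingertips in v8 end near (345,290), but the reported TCP projects to (317,373). The real tip looks about 25 mm short of the reading, so the grasp closed above the rim. I'll check this by touching an open patch of bench with a vertical tool.

```bash
python3 -c "
from h import *
go((*D(.21,0.0),.10),-36.5,0)"
```

```text
rot [-12.87, -9.78, -74.23] pos [-0.1427, -0.2368, 0.0582]
```

>>> {"method": "arm_command", "body": {"delta_rot": [[-12.87, -9.78, -74.23], [-12.87, -9.78, -74.23], [-12.87, -9.78, -74.23], [-12.87, -9.78, -74.23], [-12.87, -9.78, -74.23], [-12.87, -9.78, -74.23], [-12.87, -9.78, -74.23], [-12.87, -9.78, -74.23], [-12.87, -9.78, -74.23], [-12.87, -9.78, -74.23], [-12.87, -9.78, -74.23], [-12.87, -9.78, -74.23]], "delta_pos": [[-0.1427, -0.2368, 0.0582], [-0.1427, -0.2368, 0.0582], [-0.1427, -0.2368, 0.0582], [-0.1427, -0.2368, 0.0582], [-0.1427, -0.2368, 0.0582], [-0.1427, -0.2368, 0.0582], [-0.1427, -0.2368, 0.0582], [-0.1427, -0.2368, 0.0582], [-0.1427, -0.2368, 0.0582], [-0.1427, -0.2368, 0.0582], [-0.1427, -0.2368, 0.0582], [-0.1427, -0.2368, 0.0582]], "gripper": [1, 1, 1, 1, 1, 1, 1, 1, 1, 1, 1, 1]}}

```text
time: 5.18
position: [0.4708, -0.3004, 0.102]
tool_rot: [0.891, 0.454, 0.0, 0.001]
ft_force: [0.6, 0.0, -0.1]
grip_width: 0.0003
grip_force: 0.0
```

Run:
```python
from h import *
st()
o=status.get_obs(); z=R.from_quat(o["tool_rot"]).as_matrix()[:,2]
s=viewer.camera("scene"); t=viewer.camera("top")
def mk(I,cam,x0,y0,k,p,col): 
    q=(proj(cam,p)-[x0,y0]+.5)*k; cv2.circle(I,tuple(int(v) for v in q),2,col,-1)
I=[]
for c in(s,t):
    u=proj(c,o["position"]).astype(int); x0,y0=u[0]-33,u[1]-40
    crop(c,x0,y0,66,80,6,"/tmp/a.png"); im=cv2.imread("/tmp/a.png")
    for l in range(0,60,10): mk(im,c,x0,y0,6,o["position"]-z*l/1000,(255,0,255))
    I.append(im); print(x0,y0)
cv2.imwrite("pics/v9.png",np.hstack(I))
```

```text
t 5.18 p [ 0.4708 -0.3004  0.102 ] F,S 0.2053 -0.0019 psi -36.0 tilt -0.1 f [ 0.6  0.  -0.1] w 0.0003 0.0 q [-0.77  0.55  1.68  0.    0.91 -0.14]
321 173
331 239
```

View pics/v9.png

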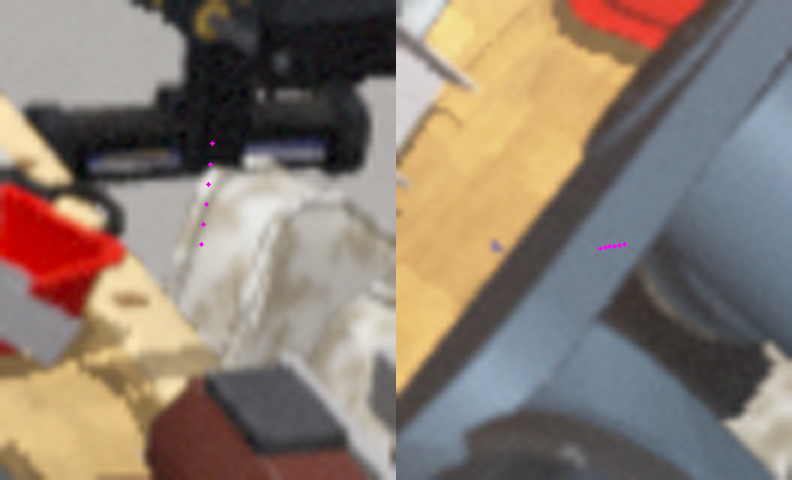

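Here the visible fingertip ends about 35 mm above the projected TCP: (218,170) against (201,244). I'll settle it with a gentle touch on the bench.

>>> {"method": "arm_command", "body": {"delta_rot": [[0, 0, 0], [0, 0, 0], [0, 0, 0], [0, 0, 0], [0, 0, 0], [0, 0, 0], [0, 0, 0], [0, 0, 0]], "delta_pos": [[0, 0, 0.02], [0, 0, 0.045], [0, 0, 0.065], [0, 0, 0.08], [0, 0, 0.09], [0, 0, 0.094], [0, 0, 0.096], [0, 0, 0.096]], "gripper": [1, 1, 1, 1, 1, 1, 1, 1]}}

```text
time: 5.95
position: [0.4711, -0.3039, 0.0054]
tool_rot: [0.892, 0.452, 0.0, 0.001]
ft_force: [-0.1, -0.4, 0.1]
grip_width: 0.0006
grip_force: 0.0
```

```bash
python3 -c "
from h import *
st()"
```

```text
t 5.95 p [ 0.4711 -0.3039  0.0054] F,S 0.2079 0.0004 psi -36.3 tilt -0.1 f [-0.1 -0.4  0.1] w 0.0006 0.0 q [-0.77  0.7   1.73 -0.    0.71 -0.14]
```

>>> {"method": "arm_command", "body": {"delta_rot": [[0, 0, 0], [0, 0, 0], [0, 0, 0], [0, 0, 0], [0, 0, 0]], "delta_pos": [[0, 0, 0.002], [0, 0, 0.004], [0, 0, 0.006], [0, 0, 0.008], [0, 0, 0.008]], "gripper": [1, 1, 1, 1, 1]}}

```text
time: 6.37
position: [0.4708, -0.3035, -0.0028]
tool_rot: [0.892, 0.452, 0.0, 0.001]
ft_force: [-0.4, -0.6, -0.6]
grip_width: 0.0006
grip_force: 0.0
```

No contact at -3 mm, so the reading really is offset. Continuing down.

>>> {"method": "arm_command", "body": {"delta_rot": [[0, 0, 0], [0, 0, 0], [0, 0, 0], [0, 0, 0], [0, 0, 0], [0, 0, 0]], "delta_pos": [[0, 0, 0.003], [0, 0, 0.006], [0, 0, 0.009], [0, 0, 0.011], [0, 0, 0.013], [0, 0, 0.013]], "gripper": [1, 1, 1, 1, 1, 1]}}

```text
time: 6.87
position: [0.4706, -0.3034, -0.0163]
tool_rot: [0.892, 0.452, -0.0, 0.0]
ft_force: [0.2, 1.4, 0.7]
grip_width: 0.0007
grip_force: 0.0
```

>>> {"method": "arm_command", "body": {"delta_rot": [[0, 0, 0], [0, 0, 0], [0, 0, 0], [0, 0, 0], [0, 0, 0]], "delta_pos": [[0, 0, 0.002], [0, 0, 0.004], [0, 0, 0.006], [0, 0, 0.008], [0, 0, 0.008]], "gripper": [1, 1, 1, 1, 1]}}

```text
time: 7.28
position: [0.4707, -0.3035, -0.0241]
tool_rot: [0.892, 0.452, -0.0, 0.001]
ft_force: [0.0, 0.4, -0.4]
grip_width: 0.0006
grip_force: 0.0
```

>>> {"method": "arm_command", "body": {"delta_rot": [[0, 0, 0], [0, 0, 0], [0, 0, 0], [0, 0, 0], [0, 0, 0]], "delta_pos": [[0, 0, 0.002], [0, 0, 0.004], [0, 0, 0.006], [0, 0, 0.008], [0, 0, 0.008]], "gripper": [1, 1, 1, 1, 1]}}

```text
time: 7.7
position: [0.4707, -0.3034, -0.0322]
tool_rot: [0.892, 0.452, -0.0, 0.001]
ft_force: [1.1, -0.2, 0.7]
grip_width: 0.0003
grip_force: 0.0
```

No contact at -32 mm, so the tool may be horizontally off the bench rather than too high. I'll raise it and locate the real tip from the views.

>>> {"method": "arm_command", "body": {"delta_rot": [[0, 0, 0], [0, 0, 0], [0, 0, 0], [0, 0, 0], [0, 0, 0], [0, 0, 0], [0, 0, 0]], "delta_pos": [[0, 0, -0.035], [0, 0, -0.075], [0, 0, -0.11], [0, 0, -0.135], [0, 0, -0.135], [0, 0, -0.135], [0, 0, -0.135]], "gripper": [1, 1, 1, 1, 1, 1, 1]}}

```text
time: 8.28
position: [0.4701, -0.3028, 0.1027]
tool_rot: [0.892, 0.452, -0.0, 0.0]
ft_force: [-0.2, -1.0, -0.6]
grip_width: 0.0004
grip_force: 0.0
```

Run:
```python
from h import *
st()
s=viewer.camera("scene"); t=viewer.camera("top")
print("tip if z=.102:",onz(s,357.3,201.3,.102), "reading was .4708 -.3004")
print("s2 tip if z=.036:",onz(s,300+34.5,175+29,.0359), "reading .5867 -.4031")
print("bench edge", onz(t,359.5,310,0), onz(t,430,234,0),onz(t,353,301,0))
cv2.imwrite("pics/topfull.png",t["pixels"]); cv2.imwrite("pics/scfull.png",s["pixels"])
b=cv2.resize(s["pixels"][60:260,230:430],None,fx=2,fy=2); a=cv2.resize(t["pixels"][150:350,240:440],None,fx=2,fy=2)
# base of robot known at origin: forearm direction check
for z in(0,.3,.6): print(z,proj(t,(0,0,z)),proj(s,(0,0,z)))
```

```text
t 8.28 p [ 0.4701 -0.3028  0.1027] F,S 0.2077 -0.001 psi -36.3 tilt -0.0 f [-0.2 -1.  -0.6] w 0.0004 0.0 q [-0.77  0.55  1.68 -0.    0.92 -0.14]
tip if z=.102: [ 0.49708807 -0.38363793] reading was .4708 -.3004
s2 tip if z=.036: [ 0.60598449 -0.46606002] reading .5867 -.4031
bench edge [ 0.39759002 -0.30272217] [ 0.58965761 -0.49681918] [ 0.42054143 -0.2868634 ]
0 [241.08174064 471.61582992] [543.22376597 405.26264825]
0.3 [224.62843415 534.13869454] [612.37536857 244.64925073]
0.6 [193.657986   646.30749156] [733.55086035 -24.72105625]
```

>>> {"method": "arm_command", "body": {"delta_rot": [[0, 0, 0], [0, 0, 0], [0, 0, 0], [0, 0, 0], [0, 0, 0], [0, 0, 0], [0, 0, 0], [0, 0, 0], [0, 0, 0], [0, 0, 0]], "delta_pos": [[0, 0, 0.035], [0, 0, 0.07], [0, 0, 0.1], [0, 0, 0.12], [0, 0, 0.13], [0, 0, 0.133], [0, 0, 0.135], [0, 0, 0.137], [0, 0, 0.139], [0, 0, 0.139]], "gripper": [1, 1, 1, 1, 1, 1, 1, 1, 1, 1]}}

```text
time: 9.22
position: [0.4714, -0.3042, -0.0349]
tool_rot: [0.892, 0.452, 0.0, 0.002]
ft_force: [-0.8, -0.4, -0.1]
grip_width: 0.0006
grip_force: 0.0
```

>>> {"method": "arm_command", "body": {"delta_rot": [[0, 0, 0], [0, 0, 0], [0, 0, 0]], "delta_pos": [[0, 0, 0.001], [0, 0, 0.003], [0, 0, 0.003]], "gripper": [1, 1, 1]}}

```text
time: 9.47
position: [0.471, -0.3038, -0.0385]
tool_rot: [0.892, 0.452, 0.0, 0.001]
ft_force: [0.2, -0.9, -0.2]
grip_width: 0.0005
grip_force: 0.0
```

Still no contact. I'll use the cameras instead: take pictures with the fingers closed and then open, and the difference will isolate them.

```bash
cat > snap.py <<'E'
import sys; from h import *
for n in("scene","top"): cv2.imwrite(f"/tmp/{sys.argv[1]}_{n}.png",viewer.camera(n)["pixels"])
o=status.get_obs(); np.save(f"/tmp/{sys.argv[1]}.npy",np.r_[o["position"],o["tool_rot"]]); st()
E
python3 snap.py A
```

```text
t 9.57 p [ 0.471  -0.3037 -0.0385] F,S 0.2079 0.0002 psi -36.3 tilt -0.1 f [-0.3  0.4 -0.6] w 0.0003 0.0 q [-0.77  0.78  1.74 -0.    0.62 -0.14]
```

>>> {"method": "arm_command", "body": {"delta_rot": [[0, 0, 0], [0, 0, 0], [0, 0, 0], [0, 0, 0], [0, 0, 0], [0, 0, 0], [0, 0, 0], [0, 0, 0], [0, 0, 0], [0, 0, 0]], "delta_pos": [[0, 0, -0.03], [0, 0, -0.07], [0, 0, -0.11], [0, 0, -0.138], [0, 0, -0.138], [0, 0, -0.138], [0, 0, -0.138], [0, 0, -0.138], [0, 0, -0.138], [0, 0, -0.138]], "gripper": [-1, -1, -1, -1, -1, -1, -1, -1, -1, -1]}}

```text
time: 10.4
position: [0.47, -0.3028, 0.0978]
tool_rot: [0.892, 0.452, -0.0, -0.001]
ft_force: [0.5, -0.0, -0.6]
grip_width: 0.0593
grip_force: 0.0
```

```bash
python3 snap.py B
python3 - <<'E'
from h import *
s=viewer.camera("scene")
a,b,c0=[cv2.imread(p).astype(int) for p in("/tmp/A_scene.png","/tmp/B_scene.png","pics/scfull.png")]
# scfull: closed at z=.103 ; B: open at z~.10
d=(np.abs(b-c0).sum(2)>60).astype(np.uint8); ys,xs=np.where(d); print("open/closed diff",xs.min(),xs.max(),ys.min(),ys.max())
for r in range(150,225,3):
    x=np.where(d[r,300:420])[0]+300
    if len(x): print(r,x.min(),x.max(),len(x))
for n in "AB":
    p=np.load(f"/tmp/{n}.npy")[:3]; print(n,p.round(4),proj(s,p))
d=(np.abs(a-c0).sum(2)>60).astype(np.uint8)
print("A vs raised"); 
for r in range(150,260,4):
    x=np.where(d[r,300:420])[0]+300
    if len(x): print(r,x.min(),x.max(),len(x))
print("hub proj",proj(s,(*hub,.207)),"seen ~ (285.3,186)")
E
```

```text
t 10.5 p [ 0.4703 -0.3031  0.0982] F,S 0.2078 -0.0007 psi -36.3 tilt 0.0 f [-0.3  0.3 -0. ] w 0.0672 0.0 q [-0.77  0.55  1.68 -0.    0.91 -0.14]
open/closed diff 5 519 0 386
150 338 388 16
153 332 363 13
156 341 389 6
159 331 389 7
162 335 380 14
165 338 390 23
168 332 388 29
171 337 388 24
174 345 359 11
177 347 373 15
180 347 389 13
183 347 392 16
186 347 390 31
189 360 392 15
192 352 366 2
198 352 394 18
201 358 368 11
204 360 367 8
207 360 395 8
216 395 395 1
A [ 0.471  -0.3037 -0.0385] [349.80592017 256.65969917]
B [ 0.4703 -0.3031  0.0982] [354.57691858 214.20020899]
A vs raised
150 338 419 55
154 332 419 53
158 331 419 63
162 332 410 58
166 332 411 53
170 341 412 39
174 348 413 39
178 345 414 41
182 346 415 47
186 303 417 51
190 343 418 35
194 300 419 19
198 328 419 46
202 328 394 50
206 329 395 56
210 328 395 56
214 335 396 49
218 329 395 58
222 340 395 53
226 345 405 50
230 336 397 55
234 329 397 48
238 335 419 22
242 338 398 12
246 341 419 9
250 396 419 8
254 397 410 5
258 302 409 21
hub proj [284.82246881 185.23029613] seen ~ (285.3,186)
```

View it.

Run:
```python
from h import *
I=[]
for n in "AB":
    p=np.load(f"/tmp/{n}.npy")[:3]; row=[]
    for cam,(x0,y0,w,h,k) in(("scene",(300,150,133,100,3)),("top",(280,180,133,100,3))):
        c=viewer.camera(cam); im=cv2.resize(cv2.imread(f"/tmp/{n}_{cam}.png")[y0:y0+h,x0:x0+w],None,fx=k,fy=k,interpolation=2)
        for z in(p[2],0): 
            q=(proj(c,(p[0],p[1],z))-[x0,y0]+.5)*k; cv2.circle(im,tuple(int(v) for v in q),2,(255,0,255) if z else (0,255,0),-1)
        row.append(im)
    I.append(np.hstack(row))
cv2.imwrite("pics/v10.png",np.vstack(I))
```

```text
(no output)
```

View pics/v10.png

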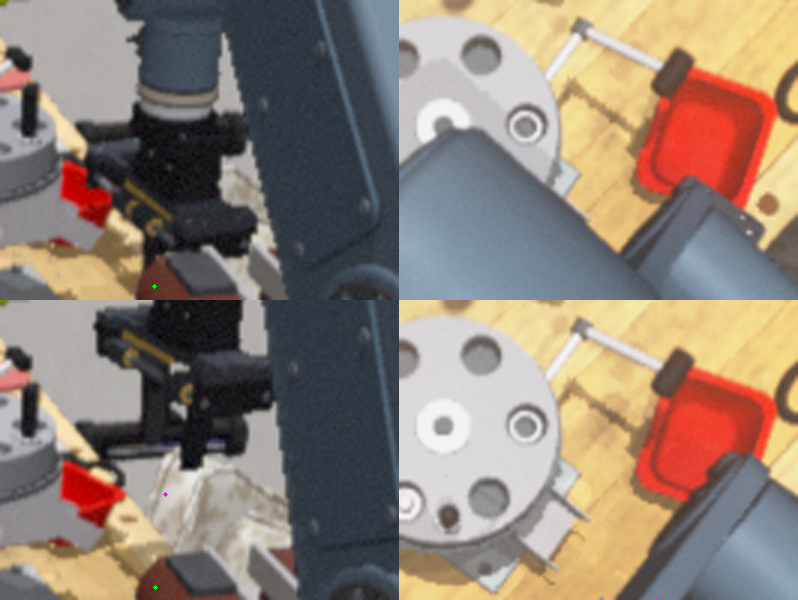

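v10 shows the camera calibration is sound, since the hub projects to within 1 px. In panel B the right fingertip ends at (190,467), while its reading projects to about (180,511). That is about 40 mm too high, which also explains the missing contact. I'll finish the touch test carefully.

>>> {"method": "arm_command", "body": {"delta_rot": [[0, 0, 0], [0, 0, 0], [0, 0, 0], [0, 0, 0], [0, 0, 0], [0, 0, 0], [0, 0, 0], [0, 0, 0], [0, 0, 0], [0, 0, 0], [0, 0, 0]], "delta_pos": [[0, 0, 0.035], [0, 0, 0.07], [0, 0, 0.1], [0, 0, 0.12], [0, 0, 0.13], [0, 0, 0.134], [0, 0, 0.136], [0, 0, 0.138], [0, 0, 0.14], [0, 0, 0.141], [0, 0, 0.141]], "gripper": [1, 1, 1, 1, 1, 1, 1, 1, 1, 1, 1]}}

```text
time: 11.67
position: [0.4707, -0.3035, -0.0395]
tool_rot: [0.892, 0.452, -0.0, 0.001]
ft_force: [-1.6, 2.2, 8.8]
grip_width: 0.0217
grip_force: 4.5
```

>>> {"method": "arm_command", "body": {"delta_rot": [[0, 0, 0], [0, 0, 0], [0, 0, 0]], "delta_pos": [[0, 0, 0.001], [0, 0, 0.003], [0, 0, 0.003]], "gripper": [1, 1, 1]}}

```text
time: 11.92
position: [0.4723, -0.3048, -0.0396]
tool_rot: [0.892, 0.452, 0.001, 0.003]
ft_force: [-3.3, 3.7, 27.1]
grip_width: 0.004
grip_force: 13.4
```

Contact came at a reading of -0.0395, so the true height is the reading plus about 39 mm. I'll back off and get the xy offset from the fingertip pixel, now that its height is known.

>>> {"method": "arm_command", "body": {"delta_rot": [[0, 0, 0], [0, 0, 0], [0, 0, 0], [0, 0, 0], [0, 0, 0], [0, 0, 0], [0, 0, 0], [0, 0, 0], [0, 0, 0]], "delta_pos": [[0, 0, -0.03], [0, 0, -0.07], [0, 0, -0.11], [0, 0, -0.15], [0, 0, -0.19], [0, 0, -0.22], [0, 0, -0.22], [0, 0, -0.22], [0, 0, -0.22]], "gripper": [1, 1, 1, 1, 1, 1, 1, 1, 1]}}

```text
time: 12.67
position: [0.4702, -0.3029, 0.1755]
tool_rot: [0.892, 0.452, 0.0, 0.001]
ft_force: [-1.0, -0.2, -0.5]
grip_width: 0.0007
grip_force: 0.0
```

```bash
python3 snap.py C
python3 - <<'E'
from h import *
s=viewer.camera("scene")
p=np.load("/tmp/B.npy")[:3]
for off in(.034,.041,.05):
    e=onz(s,363.3,205.7,p[2]+.0395)+off*S-p[:2]; print("xy err",e.round(4))
im=cv2.imread("/tmp/C_scene.png"); p=np.load("/tmp/C.npy")[:3]; q=proj(s,p+[0,0,.0395]); print(p,q)
g=cv2.cvtColor(im,cv2.COLOR_BGR2GRAY); x0,y0=int(q[0])-22,int(q[1])-25
for r in range(y0,y0+40): print(r,"".join("#" if v<45 else "+" if v<90 else "." for v in g[r,x0:x0+50]))
print("x0",x0)
E
```

```text
t 12.77 p [ 0.4696 -0.3023  0.1739] F,S 0.2076 -0.0018 psi -36.3 tilt 0.1 f [ 0.5 -0.5 -0.1] w 0.0008 0.0 q [-0.77  0.45  1.61 -0.    1.08 -0.14]
xy err [-0.001  -0.0022]
xy err [ 0.0047 -0.0064]
xy err [ 0.0119 -0.0117]
[ 0.46961957 -0.30230426  0.17386339] [359.06110451 174.72656159]
149 ...............+####+..++++++++###################
150 ...............+####+++++++++++###################
151 ................+#####+#####+++###################
152 ..................+###############+++#############
153 ..................+##############+++##############
154 ..................+###############++##############
155 ..................+###############################
156 ..................+#############################++
157 ..................+###################++++++++++..
158 ..................+############+++++++............
159 ..................+###########+...................
160 ..................+###########+...................
161 ..................+###########....................
162 ..................+##########+....................
163 ..................+##########+.........
[... 693 characters left out ...]
.................................
177 ..................................................
178 ...............+++++..............................
179 ...............+###+..............................
180 ...............+###+..............................
181 ...............+###+..............................
182 ...............+###+..............................
183 ...............####+..............................
184 ...............####+..............................
185 ...............####+..............................
186 ..............+#####..............................
187 ...........+.++#####++............................
188 ..........+#++#######++..............+#++++.......
x0 337
```

The tip matches to within 1 px with zero xy error and z +39.5 mm. Next I'll tilt the tool and check whether the offset follows the tool axis.

```bash
cat >> h.py <<'E'
L=.0395
def gt(xyz,psi,t=0):  # true tip target, offset along tool axis
    go(np.array(xyz)+L*Rd(psi,t).as_matrix()[:,2],psi,t)
E
python3 -c "
from h import *
gt((.48,-.33,.21),-111,15)"
```

```text
rot [12.72, 9.86, 74.26] pos [-0.0063, 0.022, 0.0017]
```

>>> {"method": "arm_command", "body": {"delta_rot": [[12.7, 9.9, 74.3], [12.7, 9.9, 74.3], [12.7, 9.9, 74.3], [12.7, 9.9, 74.3], [12.7, 9.9, 74.3], [12.7, 9.9, 74.3], [12.7, 9.9, 74.3], [12.7, 9.9, 74.3], [12.7, 9.9, 74.3], [12.7, 9.9, 74.3], [12.7, 9.9, 74.3], [12.7, 9.9, 74.3]], "delta_pos": [[-0.006, 0.022, 0.002], [-0.006, 0.022, 0.002], [-0.006, 0.022, 0.002], [-0.006, 0.022, 0.002], [-0.006, 0.022, 0.002], [-0.006, 0.022, 0.002], [-0.006, 0.022, 0.002], [-0.006, 0.022, 0.002], [-0.006, 0.022, 0.002], [-0.006, 0.022, 0.002], [-0.006, 0.022, 0.002], [-0.006, 0.022, 0.002]], "gripper": [1, 1, 1, 1, 1, 1, 1, 1, 1, 1, 1, 1]}}

```text
time: 13.82
position: [0.4836, -0.3211, 0.1714]
tool_rot: [0.974, -0.182, 0.024, -0.129]
ft_force: [-0.4, 0.5, -0.6]
grip_width: 0.0006
grip_force: 0.0
```

```bash
python3 snap.py D
python3 - <<'E'
from h import *
s=viewer.camera("scene")
im=cv2.imread("/tmp/D_scene.png"); o=status.get_obs(); p=o["position"]; z=R.from_quat(o["tool_rot"]).as_matrix()[:,2]
print("tool-axis",proj(s,p-L*z),"world-z",proj(s,p+[0,0,L]))
q=proj(s,p-L*z)
g=cv2.cvtColor(im,cv2.COLOR_BGR2GRAY); x0,y0=int(q[0])-22,int(q[1])-14
for r in range(y0,y0+24): print(r,"".join("#" if v<45 else "+" if v<90 else "." for v in g[r,x0:x0+45]))
print("x0",x0)
gt((.5900,-.3966,.12),-111,15);gt((.5900,-.3966,.020),-111,15)
E
```

```text
t 13.92 p [ 0.4843 -0.3208  0.172 ] F,S 0.2137 0.021 psi -110.9 tilt 15.0 f [-1.  -0.3 -0.4] w 0.0005 0.0 q [-0.91  0.53  1.51  0.24  1.25  0.93]
tool-axis [359.1544015  172.10914718] world-z [356.49943925 172.29741832]
158 .....................+###########+...........
159 .....................+###########+...........
160 .....................+##########+............
161 .....................+##########.............
162 .....................##########+.............
163 ....................+##########+.............
164 ....................+##########+.............
165 ....................+#########+..............
166 ....................+#########...............
167 ...................+#########+...............
168 ...................+#########+...............
169 ...................+#########+...............
170 ...................+#########................
171 ...................++#######+................
172 .....................+++####+................
173 ........................++++.................
174 .............................................
175 .............................................
176 .............................................
177 .............................................
178 ...............++.++.........................
179 ...............+###+.........................
180 ...............+###+.........................
181 ...............+###+.........................
x0 337
rot [0.04, -0.13, 0.09] pos [0.1253, 0.0456, 0.0819]
rot [0.04, -0.13, 0.09] pos [0.125, 0.0714, 0.1785]
```

The offset follows the tool axis, so the tool is 39.5 mm shorter than the reading assumes. Going to the tray with that correction.

>>> {"method": "arm_command", "body": {"delta_rot": [[0, 0, 0], [0, 0, 0], [0, 0, 0], [0, 0, 0], [0, 0, 0], [0, 0, 0], [0, 0, 0], [0, 0, 0], [0, 0, 0], [0, 0, 0], [0, 0, 0], [0, 0, 0]], "delta_pos": [[0.04, 0.015, 0.025], [0.08, 0.03, 0.05], [0.115, 0.042, 0.07], [0.125, 0.046, 0.082], [0.125, 0.046, 0.082], [0.125, 0.05, 0.1], [0.125, 0.057, 0.125], [0.125, 0.063, 0.15], [0.125, 0.068, 0.165], [0.125, 0.071, 0.175], [0.125, 0.071, 0.178], [0.125, 0.071, 0.178]], "gripper": [0.08, 0.08, 0.08, 0.08, 0.08, 0.08, 0.08, 0.08, 0.08, 0.08, 0.08, 0.08]}}

```text
time: 14.97
position: [0.5939, -0.3872, -0.0167]
tool_rot: [0.975, -0.181, 0.025, -0.128]
ft_force: [-0.2, -0.2, -0.3]
grip_width: 0.0401
grip_force: 0.0
```

>>> {"method": "arm_command", "body": {"delta_rot": [[0, 0, 0], [0, 0, 0], [0, 0, 0], [0, 0, 0], [0, 0, 0], [0, 0, 0], [0, 0, 0], [0, 0, 0], [0, 0, 0]], "delta_pos": [[0, 0, 0], [0, 0, 0], [0, 0, 0], [0, 0, 0], [0, 0, 0], [0, 0, 0], [0, 0, 0], [0, 0, 0], [0, 0, 0]], "gripper": [1, 1, 1, 1, 1, 1, 1, 1, 1], "grip_force": 20}}

```text
time: 15.72
position: [0.5948, -0.3863, -0.0154]
tool_rot: [0.975, -0.181, 0.026, -0.129]
ft_force: [0.3, 3.0, 5.3]
grip_width: 0.0029
grip_force: 20.0
```

```bash
python3 -c "
from h import *
st()
o=status.get_obs(); p=o['position']-L*R.from_quat(o['tool_rot']).as_matrix()[:,2]; print('true',p)
d=np.array([.6037,-.3593]); print((p[:2]-d)@np.array([-.358,-.934]),(p[:2]-d)@np.array([.934,-.358]))
gt((p[0],p[1],p[2]+.012),-111,15)
gt((*D(.255,0),p[2]+.012),-126.5,15)"
```

```text
t 15.72 p [ 0.5948 -0.3863 -0.0154] F,S 0.2006 0.1489 psi -111.0 tilt 15.1 f [0.3 3.  5.3] w 0.0029 20.0 q [-0.85  0.91  1.26  0.26  1.1   0.95]
true [ 0.59098991 -0.39585148  0.02277867]
0.03868929145768927 0.0012142065945122216
rot [-0.07, -0.24, 0.01] pos [-0.0001, -0.0031, -0.0116]
rot [-0.1, 3.78, 14.98] pos [-0.1552, -0.0005, -0.013]
```

Gripped the wall (2.9 mm, 20 N). Lift and carry.

>>> {"method": "arm_command", "body": {"delta_rot": [[0, 0, 0], [0, 0, 0], [0, 0.8, 3], [0, 1.8, 7], [0, 2.8, 11], [0, 3.8, 15], [0, 3.8, 15], [0, 3.8, 15], [0, 3.8, 15]], "delta_pos": [[0, -0.002, -0.006], [0, -0.003, -0.012], [-0.025, -0.003, -0.013], [-0.055, -0.002, -0.013], [-0.09, -0.001, -0.013], [-0.12, -0.001, -0.013], [-0.145, 0, -0.013], [-0.155, 0, -0.013], [-0.155, 0, -0.013]], "gripper": [1, 1, 1, 1, 1, 1, 1, 1, 1]}}

```text
time: 16.47
position: [0.446, -0.3344, -0.0043]
tool_rot: [0.941, -0.311, 0.04, -0.124]
ft_force: [-1.1, -0.8, -1.0]
grip_width: 0.003
grip_force: 20.0
```

```bash
python3 -c "
from h import *
st()
o=status.get_obs(); p=o['position']-L*R.from_quat(o['tool_rot']).as_matrix()[:,2]; print('true',p)
gt((*D(.255,0),.0275),-126.5,15)
gt((*D(.196,0),.0275),-126.5,15)
gt((*D(.196,0),.022),-126.5,15)
c=viewer.camera('top')
hsv=cv2.cvtColor(c['pixels'],cv2.COLOR_BGR2HSV)
m=(((hsv[...,0]<8)|(hsv[...,0]>172))&(hsv[...,1]>150)&(hsv[...,2]>60)).astype(np.uint8)
m[:190]=0;m[:,:310]=0;m[320:]=0;m[:,415:]=0
print(m.sum()); ct=max(cv2.findContours(m,0,2)[0],key=cv2.contourArea)
print(cv2.boundingRect(ct),cv2.minAreaRect(np.array([onz(c,*p[0],0.06) for p in ct],np.float32)))
"
```

```text
t 16.47 p [ 0.446  -0.3344 -0.0043] F,S 0.2474 -0.0016 psi -126.6 tilt 15.0 f [-1.1 -0.8 -1. ] w 0.003 20.0 q [-1.    0.75  1.72  0.34  0.8   0.96]
true [ 0.43997837 -0.34263945  0.03385975]
rot [0.03, 0.07, -0.12] pos [0.0016, -0.0009, 0.0068]
rot [0.03, 0.07, -0.12] pos [0.0015, -0.0579, 0.0221]
rot [0.03, 0.07, -0.12] pos [0.0016, -0.0565, 0.0274]
540
(342, 258, 33, 43) ((0.4768999218940735, -0.29145240783691406), (0.039311446249485016, 0.11133410036563873), 54.57166290283203)
```

>>> {"method": "arm_command", "body": {"delta_rot": [[0, 0, 0], [0, 0, 0], [0, 0, 0], [0, 0, 0], [0, 0, 0], [0, 0, 0], [0, 0, 0], [0, 0, 0], [0, 0, 0]], "delta_pos": [[0.001, -0.001, 0.007], [0.001, -0.012, 0.01], [0.001, -0.028, 0.014], [0.001, -0.042, 0.018], [0.001, -0.053, 0.021], [0.001, -0.058, 0.022], [0.001, -0.0575, 0.025], [0.001, -0.0565, 0.0275], [0.001, -0.0565, 0.0275]], "gripper": [1, 1, 1, 1, 1, 1, 1, 1, 1]}}

```text
time: 17.27
position: [0.4867, -0.2856, -0.0155]
tool_rot: [0.941, -0.311, 0.042, -0.125]
ft_force: [2.4, 3.7, 7.0]
grip_width: 0.0029
grip_force: 20.0
```

```bash
python3 -c "
from h import *
st()
o=status.get_obs(); p=o['position']-L*R.from_quat(o['tool_rot']).as_matrix()[:,2]; print('true',p,(p[:2]-hub)@F,(p[:2]-hub)@S)"
```

```text
t 17.27 p [ 0.4867 -0.2856 -0.0155] F,S 0.184 0.0021 psi -126.6 tilt 15.1 f [2.4 3.7 7. ] w 0.0029 20.0 q [-0.89  0.76  1.73  0.38  0.75  1.03]
true [ 0.48058036 -0.29388073  0.02263527] 0.1942735786975072 0.0020385594206866866
```

>>> {"method": "arm_command", "body": {"delta_rot": [[0, 0, 0], [0, 0, 0], [0, 0, 0], [0, 0, 0], [0, 0, 0], [0, 0, 0], [0, 0, 0], [0, 0, 0], [0, 0, 0], [0, 0, 0], [0, 0, 0], [0, 0, 0]], "delta_pos": [[0, 0, 0], [0, 0, 0], [0, 0, 0], [0, 0, 0], [0, 0, -0.01], [0, 0, -0.04], [0, 0, -0.08], [0, 0, -0.12], [0, 0, -0.16], [0, 0, -0.2], [0, 0, -0.24], [0, 0, -0.26]], "gripper": [0.1, 0.1, 0.1, 0.1, 0.1, 0.1, 0.1, 0.1, 0.1, 0.1, 0.1, 0.1]}}

```text
time: 18.27
position: [0.446, -0.343, 0.2403]
tool_rot: [0.942, -0.311, 0.044, -0.12]
ft_force: [1.1, -0.8, 1.3]
grip_width: 0.0392
grip_force: 0.0
```

```bash
cat > chk.py <<'E'
from h import *
st()
c=viewer.camera('top')
hsv=cv2.cvtColor(c['pixels'],cv2.COLOR_BGR2HSV)
m=(((hsv[...,0]<8)|(hsv[...,0]>172))&(hsv[...,1]>150)&(hsv[...,2]>60)).astype(np.uint8)
m[:190]=0;m[:,:310]=0;m[330:]=0;m[:,415:]=0
print(m.sum()); ct=max(cv2.findContours(m,0,2)[0],key=cv2.contourArea)
w=np.array([onz(c,*p[0],0.049) for p in ct],np.float32); r=cv2.minAreaRect(w)
print(cv2.boundingRect(ct),r); f=(w-hub)@F; s=(w-hub)@S; print("F",f.min(),f.max(),"S",s.min(),s.max())
E
python3 chk.py; python3 -c "
from h import *
h=hub+.067*np.array([np.cos(np.radians(181.75)),np.sin(np.radians(181.75))]); print(h)
gt((*h,.30),-88,0)"
```

```text
t 18.27 p [ 0.446  -0.343   0.2403] F,S 0.2543 0.0035 psi -126.5 tilt 14.7 f [ 1.1 -0.8  1.3] w 0.0392 0.0 q [-1.01  0.4   1.52  0.25  1.31  1.13]
1550
(320, 242, 51, 54) ((0.5021676421165466, -0.26343584060668945), (0.0960969477891922, 0.11264622211456299), 52.275123596191406)
F 0.10815049601213311 0.20498024688076943 S -0.05464389353171728 0.05730544728692905
[ 0.52753125 -0.13854608]
rot [-13.81, -5.68, -38.31] pos [-0.0581, -0.2116, 0.0359]
```

The tray sits at F=0.157, S=0.001, with the rim just past the lip, which is good. Now above the wheel handle.

```bash
python3 -c "
from h import *
gt((.5275,-.1385,.30),-60,0)"
```

```text
rot [-12.49, -9.19, -66.14] pos [-0.0582, -0.2116, 0.0359]
```

>>> {"method": "arm_command", "body": {"delta_rot": [[-12.5, -9.2, -66.1], [-12.5, -9.2, -66.1], [-12.5, -9.2, -66.1], [-12.5, -9.2, -66.1], [-12.5, -9.2, -66.1], [-12.5, -9.2, -66.1], [-12.5, -9.2, -66.1], [-12.5, -9.2, -66.1], [-12.5, -9.2, -66.1], [-12.5, -9.2, -66.1], [-12.5, -9.2, -66.1], [-12.5, -9.2, -66.1]], "delta_pos": [[-0.01, -0.02, -0.03], [-0.015, -0.05, -0.02], [-0.025, -0.09, -0.005], [-0.035, -0.13, 0.01], [-0.045, -0.17, 0.025], [-0.058, -0.212, 0.036], [-0.058, -0.212, 0.036], [-0.058, -0.212, 0.036], [-0.058, -0.212, 0.036], [-0.058, -0.212, 0.036], [-0.058, -0.212, 0.036], [-0.058, -0.212, 0.036]], "gripper": [-0.4, -0.4, -0.4, -0.4, -0.4, -0.4, -0.4, -0.4, -0.4, -0.4, -0.4, -0.4]}}

```text
time: 19.32
position: [0.5261, -0.1331, 0.2546]
tool_rot: [0.966, 0.259, -0.002, -0.007]
ft_force: [0.1, 0.2, -0.0]
grip_width: 0.0611
grip_force: 0.0
```

```bash
python3 -c "
from h import *
st(); gt((.5275,-.1385,.212),-60,0)"
```

```text
t 19.32 p [ 0.5261 -0.1331  0.2546] F,S 0.038 -0.057 psi -60.0 tilt 0.8 f [ 0.1  0.2 -0. ] w 0.0611 0.0 q [-0.46  0.34  1.54  0.01  1.27  0.59]
rot [-0.84, 0.03, -0.01] pos [-0.0014, 0.0066, 0.0821]
```

>>> {"method": "arm_command", "body": {"delta_rot": [[0, 0, 0], [0, 0, 0], [0, 0, 0], [0, 0, 0], [0, 0, 0], [0, 0, 0], [0, 0, 0], [0, 0, 0]], "delta_pos": [[-0.001, 0.004, 0.025], [-0.001, 0.004, 0.05], [-0.001, 0.004, 0.068], [-0.001, 0.004, 0.078], [-0.001, 0.004, 0.082], [-0.001, 0.004, 0.082], [-0.001, 0.004, 0.082], [-0.001, 0.004, 0.082]], "gripper": [-0.4, -0.4, -0.4, -0.4, -0.4, -0.4, 0, 0]}}

```text
time: 19.98
position: [0.5279, -0.1369, 0.1738]
tool_rot: [0.966, 0.259, -0.001, -0.006]
ft_force: [0.3, 0.4, 0.3]
grip_width: 0.0537
grip_force: 0.0
```

```bash
python3 -c "
from h import *
st(); gt((.5275,-.1385,.212),-60,0)"
```

```text
t 19.98 p [ 0.5279 -0.1369  0.1738] F,S 0.0399 -0.0533 psi -60.0 tilt 0.7 f [0.3 0.4 0.3] w 0.0537 0.0 q [-0.46  0.44  1.64  0.01  1.08  0.58]
rot [-0.69, -0.07, 0.04] pos [-0.0011, 0.0012, 0.0012]
```

>>> {"method": "arm_command", "body": {"delta_rot": [[0, 0, 0], [0, 0, 0], [0, 0, 0], [0, 0, 0], [0, 0, 0], [0, 0, 0], [0, 0, 0], [0, 0, 0], [0, 0, 0]], "delta_pos": [[-0.001, 0.001, 0], [-0.001, 0.001, 0], [-0.001, 0.001, 0], [-0.001, 0.001, 0], [-0.001, 0.001, 0], [-0.001, 0.001, 0], [-0.001, 0.001, 0], [-0.001, 0.001, 0], [-0.001, 0.001, 0]], "gripper": [1, 1, 1, 1, 1, 1, 1, 1, 1], "grip_force": 15}}

```text
time: 20.73
position: [0.5267, -0.1377, 0.1726]
tool_rot: [0.966, 0.259, -0.002, -0.007]
ft_force: [-0.2, 0.1, 0.3]
grip_width: 0.0137
grip_force: 15.0
```

```bash
cat > arc.py <<'E'
from h import *
st()
o=status.get_obs(); Rc=R.from_quat(o["tool_rot"]); d=o["position"][:2]-hub; a0=np.degrees(np.arctan2(d[1],d[0]))%360; print("ang",a0,"r",np.hypot(*d))
for a in np.r_[np.arange(a0+8,263.5,8),263.5]:
    t=hub+.067*np.array([np.cos(np.radians(a)),np.sin(np.radians(a))])
    print(round(a,1),Rc.inv().apply([*(t-o["position"][:2]),0]).round(4).tolist())
E
python3 arc.py
```

```text
t 20.73 p [ 0.5267 -0.1377  0.1726] F,S 0.0413 -0.0538 psi -59.9 tilt 0.8 f [-0.2  0.1  0.3] w 0.0137 15.0 q [-0.47  0.44  1.64  0.01  1.08  0.58]
ang 181.00283675366703 r 0.06785696682209402
189.0 [-0.0032, 0.0089, -0.0001]
197.0 [-0.006, 0.0178, -0.0002]
205.0 [-0.0074, 0.027, -0.0004]
213.0 [-0.0076, 0.0364, -0.0005]
221.0 [-0.0065, 0.0457, -0.0006]
229.0 [-0.0041, 0.0547, -0.0008]
237.0 [-0.0004, 0.0633, -0.0009]
245.0 [0.0044, 0.0713, -0.001]
253.0 [0.0103, 0.0786, -0.0011]
261.0 [0.0171, 0.085, -0.0012]
263.5 [0.0194, 0.0868, -0.0012]
```

>>> {"method": "arm_command", "body": {"delta_rot": [[0, 0, 0], [0, 0, 0], [0, 0, 0], [0, 0, 0], [0, 0, 0], [0, 0, 0], [0, 0, 0], [0, 0, 0], [0, 0, 0], [0, 0, 0], [0, 0, 0], [0, 0, 0]], "delta_pos": [[-0.0017, 0.0044, 0], [-0.0032, 0.0089, 0], [-0.0047, 0.0133, 0], [-0.006, 0.0178, 0], [-0.0069, 0.0224, 0], [-0.0074, 0.027, 0], [-0.0077, 0.0317, 0], [-0.0076, 0.0364, 0], [-0.0072, 0.041, 0], [-0.0065, 0.0457, 0], [-0.0055, 0.0502, 0], [-0.0041, 0.0547, 0]], "gripper": [1, 1, 1, 1, 1, 1, 1, 1, 1, 1, 1, 1]}}

```text
time: 21.73
position: [0.5516, -0.1878, 0.1725]
tool_rot: [0.966, 0.259, -0.001, -0.006]
ft_force: [-0.7, 3.6, 6.6]
grip_width: 0.0137
grip_force: 15.0
```

```bash
python3 arc.py
```

```text
t 21.73 p [ 0.5516 -0.1878  0.1725] F,S 0.0668 -0.004 psi -60.0 tilt 0.7 f [-0.7  3.6  6.6] w 0.0137 15.0 q [-0.52  0.49  1.54  0.01  1.12  0.52]
ang 230.09330420123686 r 0.06691446985766046
238.1 [0.0037, 0.0086, -0.0001]
246.1 [0.0087, 0.0165, -0.0002]
254.1 [0.0147, 0.0236, -0.0003]
262.1 [0.0217, 0.0299, -0.0004]
263.5 [0.023, 0.0309, -0.0004]
```

>>> {"method": "arm_command", "body": {"delta_rot": [[0, 0, 0], [0, 0, 0], [0, 0, 0], [0, 0, 0], [0, 0, 0], [0, 0, 0], [0, 0, 0], [0, 0, 0], [0, 0, 0], [0, 0, 0], [0, 0, 0], [0, 0, 0]], "delta_pos": [[0.0018, 0.0043, 0], [0.0037, 0.0086, 0], [0.0061, 0.0126, 0], [0.0087, 0.0165, 0], [0.0116, 0.0201, 0], [0.0147, 0.0236, 0], [0.0175, 0.0263, 0], [0.0198, 0.0284, 0], [0.0217, 0.0299, 0], [0.023, 0.0309, 0], [0.0235, 0.0312, 0], [0.0235, 0.0312, 0]], "gripper": [1, 1, 1, 1, 1, 1, 1, 1, 1, 1, 1, 1]}}

```text
time: 22.73
position: [0.5877, -0.2025, 0.1725]
tool_rot: [0.966, 0.259, -0.001, -0.007]
ft_force: [-1.3, 3.2, 6.9]
grip_width: 0.0139
grip_force: 15.0
```

```bash
python3 arc.py
```

```text
t 22.73 p [ 0.5877 -0.2025  0.1725] F,S 0.0571 0.0338 psi -60.0 tilt 0.7 f [-1.3  3.2  6.9] w 0.0139 15.0 q [-0.52  0.54  1.44  0.01  1.17  0.53]
ang 264.1218975236276 r 0.06631989552971776
263.5 [-0.001, 0.0001, -0.0]
```

>>> {"method": "arm_command", "body": {"delta_rot": [[0, 0, 0], [0, 0, 0], [0, 0, 0], [0, 0, 0], [0, 0, 0], [0, 0, 0], [0, 0, 0], [0, 0, 0], [0, 0, 0], [0, 0, 0]], "delta_pos": [[0, 0, 0], [0, 0, 0], [0, 0, 0], [0, 0, 0], [0, 0, 0], [0, 0, -0.01], [0, 0, -0.03], [0, 0, -0.06], [0, 0, -0.09], [0, 0, -0.09]], "gripper": [0, 0, 0, 0, 0, 0, 0, 0, 0, 0]}}

```text
time: 23.57
position: [0.5911, -0.2056, 0.269]
tool_rot: [0.966, 0.259, 0.003, -0.002]
ft_force: [0.8, -0.2, 0.4]
grip_width: 0.0433
grip_force: 0.0
```

```bash
python3 -c "
from h import *
st(); gt((*D(.116,.137),.26),-136,0)"
```

```text
t 23.57 p [ 0.5911 -0.2056  0.269 ] F,S 0.0575 0.0384 psi -59.9 tilt 0.1 f [ 0.8 -0.2  0.4] w 0.0433 0.0 q [-0.52  0.45  1.33  0.01  1.37  0.53]
rot [-0.36, -0.26, 76.07] pos [-0.0148, 0.1138, 0.0481]
```

>>> {"method": "arm_command", "body": {"delta_rot": [[0, 0, 76], [0, 0, 76], [0, 0, 76], [0, 0, 76], [0, 0, 76], [0, 0, 76], [0, 0, 76], [0, 0, 76], [0, 0, 76], [0, 0, 76], [0, 0, 76], [0, 0, 76]], "delta_pos": [[-0.0148, 0.114, 0], [-0.0148, 0.114, 0], [-0.0148, 0.114, 0], [-0.0148, 0.114, 0], [-0.0148, 0.114, 0.03], [-0.0148, 0.114, 0.048], [-0.0148, 0.114, 0.048], [-0.0148, 0.114, 0.048], [-0.0148, 0.114, 0.048], [-0.0148, 0.114, 0.048], [-0.0148, 0.114, 0.048], [-0.0148, 0.114, 0.048]], "gripper": [1, 1, 1, 1, 1, 1, 1, 1, 1, 1, 1, 1]}}

```text
time: 24.57
position: [0.6311, -0.309, 0.2119]
tool_rot: [0.92, -0.391, -0.006, -0.004]
ft_force: [0.1, 0.5, 1.0]
grip_width: 0.0002
grip_force: 0.0
```

Run:
```python
from h import *
st(); gt((*D(.116,.137),.22),-136,0); gt((*D(.116,.137),.116),-136,0)
c=viewer.camera("top"); im=c["pixels"]; g=cv2.cvtColor(im,cv2.COLOR_BGR2GRAY); hsv=cv2.cvtColor(im,cv2.COLOR_BGR2HSV)
# sample each expected pocket: rotate wheel phase; print mean brightness in annulus
print("arm px near wheel", [int(g[tuple(proj(c,(*D(f,s),.19)).astype(int)[::-1])]) for f,s in((.06,0),(.03,.052),(.03,-.052),(-.03,.052),(-.06,0),(-.03,-.052))])
# unwrap ring r=60.5mm at z=.192 around hub
A=np.arange(0,360,4); 
v=[np.mean([g[tuple(np.round(proj(c,(*(hub+r*np.array([np.cos(np.radians(a)),np.sin(np.radians(a))])),.194))).astype(int)[::-1])] for r in(.056,.0605,.065)]) for a in A]
print([(int(a),int(x)) for a,x in zip(A,v)])
q=proj(c,(*D(.0605,0),.19)); x0,y0=int(q[0])-11,int(q[1])-11; print(q)
for r in range(y0,y0+23): print(" ".join("%3d"%k for k in g[r,x0:x0+23]))
```

```text
t 24.57 p [ 0.6311 -0.309   0.2119] F,S 0.1169 0.132 psi -136.0 tilt 0.2 f [0.1 0.5 1. ] w 0.0002 0.0 q [-0.62  0.62  1.17  0.01  1.36  1.76]
rot [-0.18, 0.78, -0.0] pos [0.0052, -0.0016, 0.0313]
rot [-0.18, 0.78, -0.0] pos [0.0066, -0.0013, 0.1353]
arm px near wheel [235, 137, 133, 137, 151, 142]
[(0, 200), (4, 150), (8, 153), (12, 216), (16, 218), (20, 218), (24, 217), (28, 217), (32, 218), (36, 218), (40, 176), (44, 107), (48, 128), (52, 149), (56, 148), (60, 150), (64, 150), (68, 185), (72, 218), (76, 219), (80, 218), (84, 219), (88, 219), (92, 219), (96, 219), (100, 186), (104, 102), (108, 114), (112, 142), (116, 142), (120, 142), (124, 140), (128, 169), (132, 200), (136, 202), (140, 200), (144, 201), (148, 200), (152, 201), (156, 200), (160, 174), (164, 196), (168, 146), (172, 137), (176, 149), (180, 219), (184, 132), (188, 138), (192, 184), (196, 183), (200, 182), (204, 181), (208, 179), (212, 181), (216, 179), (220, 201), (224, 189), (228, 181), (232, 232), (236, 229), (240, 200), (244, 89), (248, 110), (252, 183), (256, 177), (260, 154), (264, 150), (268, 149), (272, 144), (
[... 1693 characters left out ...]
 180 144 152 162 180 224 236 201 126  86  77  77  82  85
182 182 180 180 181 180 184 197 223 224 184 159 172 223 236 223 153  96  73  78  81  84  88
182 184 182 183 181 181 181 184 198 218 219 222 227 236 224 174 105  79  79  79  87  88  88
180 181 180 182 182 182 180 180 183 191 201 205 213 217 197 134  88  78  82  85  87  90  87
181 182 181 182 182 182 180 178 182 182 181 179 180 167 141 101  83  80  84  86  89  87  90
183 182 183 179 181 181 179 178 180 177 155 137 132 113  93  81  80  83  88  86  86  90  93
182 182 181 181 180 182 181 182 180 165 130 108  95  82  75  79  83  89  86  87  92  92  93
183 180 181 180 181 181 178 178 177 148 119 105  84  79  78  81  84  88  89  91  93  94  95
```

Run:
```python
from h import *
c=viewer.camera("top")
for u,v,z in((316.6,239.9,.175),(316.5,239.5,.1915)):
    d=onz(c,u,v,z)-hub; print("pin F,S mm",(d@F*1e3).round(1),(d@S*1e3).round(1))
st(); gt((*D(.116,.137),.22),-136,0); gt((*D(.116,.137),.112),-136,0)
```

```text
pin F,S mm 61.1 -0.6
pin F,S mm 60.7 -2.3
t 24.67 p [ 0.631  -0.3089  0.2118] F,S 0.1169 0.1319 psi -135.8 tilt 0.2 f [-1.   0.3  0.2] w 0.0004 0.0 q [-0.62  0.62  1.17  0.01  1.36  1.75]
rot [-0.18, 0.79, 0.19] pos [0.0053, -0.0016, 0.0313]
rot [-0.18, 0.79, 0.19] pos [0.0068, -0.0012, 0.1393]
```

The pin is over the hole to within about 2 mm. Pressing the lever.

>>> {"method": "arm_command", "body": {"delta_rot": [[0, 0, 0], [0, 0, 0], [0, 0, 0], [0, 0, 0], [0, 0, 0], [0, 0, 0], [0, 0, 0], [0, 0, 0], [0, 0, 0], [0, 0, 0], [0, 0, 0], [0, 0, 0]], "delta_pos": [[0.005, -0.001, 0.015], [0.005, -0.001, 0.031], [0.005, -0.001, 0.04], [0.005, -0.001, 0.052], [0.005, -0.001, 0.065], [0.005, -0.001, 0.08], [0.005, -0.001, 0.095], [0.006, -0.001, 0.11], [0.006, -0.001, 0.122], [0.006, -0.001, 0.13], [0.006, -0.001, 0.134], [0.006, -0.001, 0.134]], "gripper": [1, 1, 1, 1, 1, 1, 1, 1, 1, 1, 1, 1]}}

```text
time: 25.67
position: [0.6356, -0.3102, 0.0776]
tool_rot: [0.921, -0.39, -0.006, -0.005]
ft_force: [0.3, 2.7, 5.3]
grip_width: 0.0005
grip_force: 2.3
```

```bash
cat > pinchk.py <<'E'
from h import *
st(); o=status.get_obs(); print("true z",(o['position']-L*R.from_quat(o['tool_rot']).as_matrix()[:,2]).round(4))
c=viewer.camera("top"); g=cv2.cvtColor(c["pixels"],cv2.COLOR_BGR2GRAY)
q=proj(c,(*D(.0605,0),.19)).astype(int); print("pocket bright px",int((g[q[1]-6:q[1]+8,q[0]-6:q[0]+8]>205).sum()))
hsv=cv2.cvtColor(c["pixels"],cv2.COLOR_BGR2HSV); P=[]
for f in np.arange(.122,.19,.004):
    P.append("".join("R" if (hsv[y,x,1]>150) else "." if g[y,x]<200 else "W" for x,y in [proj(c,(*D(f,s),.01)).astype(int) for s in np.arange(-.04,.041,.004)]))
print("\n".join(P))
E
python3 pinchk.py
```

```text
t 25.67 p [ 0.6356 -0.3102  0.0776] F,S 0.1152 0.1364 psi -135.9 tilt 0.2 f [0.3 2.7 5.3] w 0.0005 2.3 q [-0.61  0.76  1.28  0.01  1.12  1.75]
true z [ 0.6359 -0.3107  0.1171]
pocket bright px 0
.....................
.....................
.....................
.....................
.....................
.....................
.....................
.....................
.....................
.....................
.....................
.....................
.....................
.....................
.....................
.....................
.....................
```

>>> {"method": "arm_command", "body": {"delta_rot": [[0, 0, 0], [0, 0, 0], [0, 0, 0], [0, 0, 0], [0, 0, 0], [0, 0, 0], [0, 0, 0], [0, 0, 0]], "delta_pos": [[0, 0, 0.001], [0, 0, 0.002], [0, 0, 0.002], [0, 0, 0.002], [0, 0, 0.002], [0, 0, 0.002], [0, 0, 0.002], [0, 0, 0.002]], "gripper": [1, 1, 1, 1, 1, 1, 1, 1]}}

```text
time: 26.38
position: [0.6358, -0.3102, 0.0771]
tool_rot: [0.921, -0.39, -0.005, -0.005]
ft_force: [1.3, 4.1, 6.0]
grip_width: 0.0004
grip_force: 3.1
```

>>> {"method": "arm_command", "body": {"delta_rot": [[0, 0, 0], [0, 0, 0], [0, 0, 0], [0, 0, 0], [0, 0, 0], [0, 0, 0], [0, 0, 0], [0, 0, 0], [0, 0, 0], [0, 0, 0]], "delta_pos": [[0, 0, -0.02], [0, 0, -0.045], [0, 0, -0.07], [0, 0, -0.095], [0, 0, -0.12], [0, 0.03, -0.15], [0, 0.07, -0.18], [0, 0.11, -0.21], [0, 0.15, -0.22], [0, 0.15, -0.22]], "gripper": [1, 1, 1, 1, 1, 1, 1, 1, 1, 1]}}

```text
time: 27.22
position: [0.5256, -0.4229, 0.2985]
tool_rot: [0.92, -0.392, -0.004, -0.001]
ft_force: [0.1, -0.4, -0.8]
grip_width: 0.0002
grip_force: 0.0
```

```bash
python3 pinchk.py; python3 chk.py
```

```text
t 27.22 p [ 0.5256 -0.4229  0.2985] F,S 0.2712 0.115 psi -136.1 tilt -0.1 f [ 0.1 -0.4 -0.8] w 0.0002 0.0 q [-0.84  0.51  1.14 -0.    1.5   1.53]
true z [ 0.5259 -0.4231  0.338 ]
pocket bright px 33
RRRRR..WWWWWWWWWW...R
RRRRR...............R
RRRRRR.RRRRRRRRRRR..R
RRRRRR.RRRRRRRRRRR..R
RRRRRRRRRRRRRRRRRR..R
RRRRRRRRRRRRRRRRRRRRR
RRRRRRRRRRRRRRRRRRRRR
RRRRRRRRRRRRRRRRRRRRR
RRRRRRRRRR..WRRRRRRRR
RRRRRRRRRR.W.RRRRRRRR
RRRRRRRRRR.W.RRRRRRRR
RRRRRRRR.....RRRRRRRR
RRRRRRRR.WWWW.RRRRRRR
RRRRRRRR.WWWW.RRRRRRR
RRRRRRRR......RRRRRRR
RRRRRRRRRRRR.RRRRRRRR
RRRRRRRRRRRRRRRRRRRRR
t 27.27 p [ 0.5248 -0.4239  0.2983] F,S 0.2725 0.1149 psi -136.3 tilt -0.1 f [ 0.1 -1.8  0.5] w 0.0004 0.0 q [-0.84  0.51  1.14 -0.    1.5   1.53]
1466
(320, 242, 52, 54) ((0.5018931031227112, -0.26361584663391113), (0.09666099399328232, 0.11186647415161133), 53.14182662963867)
F 0.10873933417491584 0.20561005473348093 S -0.05464389353171728 0.05706893554144509
```

The pin lies in the tray. I'll confirm that the lever is back up and the sleeves are still in the wheel, then hand in.

Run:
```python
from h import *
c=viewer.camera("top"); g=cv2.cvtColor(c["pixels"],cv2.COLOR_BGR2GRAY); s=viewer.camera("scene"); gs=cv2.cvtColor(s["pixels"],cv2.COLOR_BGR2GRAY)
for z in(.196,.107): x,y=proj(c,(*D(.112,.13),z)).astype(int); u,v=proj(s,(*D(.112,.13),z)).astype(int); print("roller z",z,g[y-1:y+2,x-1:x+2].mean(),gs[v-1:v+2,u-1:u+2].mean())
for a in(233.5,293.5,353.5,53.5,113.5,173.5):
    m=hub+.0605*np.array([np.cos(np.radians(a)),np.sin(np.radians(a))]); x,y=proj(c,(*m,.181)).astype(int); b=g[y-5:y+6,x-5:x+6]; print(a,(b>205).sum(),b.std().round(1))
z=np.abs(c["pixels"].astype(int)-cv2.imread("pics/top0.png")).sum(2)
for n,u,v in(("spool",211,226),("jar",190,287),("tape",332,164)): print(n,z[v-12:v+13,u-12:u+13].max())
st()
```

```text
roller z 0.196 84.22222222222223 36.22222222222222
roller z 0.107 188.11111111111111 112.0
233.5 6 21.3
293.5 5 25.7
353.5 38 36.7
53.5 0 22.8
113.5 0 18.4
173.5 40 34.2
spool 17
jar 19
tape 22
t 27.42 p [ 0.5282 -0.4174  0.2942] F,S 0.2653 0.1138 psi -136.0 tilt 0.2 f [ 0.5  1.1 -0.1] w 0.0007 0.0 q [-0.84  0.51  1.14  0.    1.5   1.54]
```

>>> {"method": "arm_command", "body": {"delta_rot": [[0, 0, 0], [0, 0, 0], [0, 0, 0], [0, 0, 0]], "delta_pos": [[0, 0, 0], [0, 0, 0], [0, 0, 0], [0, 0, 0]], "gripper": [1, 1, 1, 1]}}

```text
time: 27.75
position: [0.5294, -0.4167, 0.2943]
tool_rot: [0.921, -0.389, -0.006, -0.004]
ft_force: [0.7, -0.3, -0.2]
grip_width: 0.0003
grip_force: 0.0
```

```bash
python3 -c "
from rig import robot; print(robot.hand_in())"
```

```text
the job is handed in; nothing more can be done
None
```

I handed the job in at 27.75 s: the pin is in the red tray under the spout, the lever has sprung back up, both sleeves are still in the wheel, and the spool, jar and tape measure have not moved; the tool tip sits about 40 mm short of its reported position, so my first tray grasp missed and I pressed the bench at up to 27 N finding that out.

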